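# Set out marbles for the library's game table

### The job

Get the game table ready: lift the lid off the white trough by its knob and lay it flat on the table, then use the scoop to tip at least two of the wooden marbles into every bowl on the table. Never touch the marbles with the fingers, and leave the bowls standing where they are and the timer and card box alone. When every bowl has its marbles, stand the scoop upright in its black tray again and put the lid back on the trough, properly closed.

Things in the scene. Friction and masses are not known exactly. Their poses are not given: they have to be found in the camera images.
- trough: White trough, fixed, open at the top, 244 long (x; +x is the end away from the robot) x 62 wide (y) x 55 high; origin under its centre. Walls 5, inside width 52. Inside: flat floor 5 above the table from x = -70 to 45; from x = 45 the floor rises at 20 degrees to the upright +x wall at x = 115; from x = -70 it rises at 45 degrees to the rim at x = -120.
- lid: Loose wooden lid, about 220 g. Origin under the centre of its plug, 140 (x) x 42 (y) x 5 thick; above it the plate, 250 x 70, z from 5 to 13. Closed, the plate lies on the rim with the plug inside, its origin 50 above the trough's, axes along the trough's (or half a turn round).
- lid_knob (a point): Grip height on the lid's axis, 35 above the lid's origin: a dark round knob, diameter 22, lid z from 21 to 45, on a thinner neck. The table about 0.64 m ahead and 0.27 m to the right of the robot, beyond the scoop's tray, is free for the lid.
- scoop: Aluminium scoop with an upright wooden handle, about 120 g, standing in the tray. Origin on its underside, z up, mouth to -x. Pan: floor 2 thick, x from -4 (lip) to 24, 44 wide; low side walls 6 high, 2.5 thick, from x = 2 back; back wall 36 high at x = 24. Takes about two or three marbles at a time.
- scoop_grip (a point): Grip point of the scoop's handle, at the scoop's (33, 0, 80): an upright bar 18 (x) x 16 (y), from the underside up to z = 104. Grip across y, from above.
- tray: Black open tray for the scoop, fixed, 110 (x) x 86 (y) x 14 high, walls and floor 4; origin under its centre. The scoop stands on its floor, 4 above the table, with its origin near the tray's and may face either way.
- bowl1: White ceramic bowl, loose, 300 g, rim radius 50, 48 high, wall 4; origin under its centre, z up. Two or three bowls are present, the others are absent.
- bowl2: White ceramic bowl, loose, 300 g, rim radius 50, 48 high, wall 4; origin under its centre, z up. Two or three bowls are present, the others are absent.
- bowl3: White ceramic bowl, loose, 300 g, rim radius 50, 48 high, wall 4; origin under its centre, z up. Two or three bowls are present, the others are absent.
- bowl1_mid (a point): Middle of this bowl's hollow, 30 above its origin; a marble inside the bowl is within 40 of it.
- bowl2_mid (a point): Middle of this bowl's hollow, 30 above its origin; a marble inside the bowl is within 40 of it.
- bowl3_mid (a point): Middle of this bowl's hollow, 30 above its origin; a marble inside the bowl is within 40 of it.
- marble1: Plain wooden marble, diameter 22, 12 g; origin at its centre (its axes turn as it rolls). Ten in all, more than are needed; rolls by itself only on slopes over about 10 degrees. They start on the trough's flat floor and can be swept with the scoop, mouth to -x, down the gentle slope and against the steep one.
- marble2: Plain wooden marble, diameter 22, 12 g; origin at its centre (its axes turn as it rolls). Ten in all, more than are needed; rolls by itself only on slopes over about 10 degrees. They start on the trough's flat floor and can be swept with the scoop, mouth to -x, down the gentle slope and against the steep one.
- marble3: Plain wooden marble, diameter 22, 12 g; origin at its centre (its axes turn as it rolls). Ten in all, more than are needed; rolls by itself only on slopes over about 10 degrees. They start on the trough's flat floor and can be swept with the scoop, mouth to -x, down the gentle slope and against the steep one.
- marble4: Plain wooden marble, diameter 22, 12 g; origin at its centre (its axes turn as it rolls). Ten in all, more than are needed; rolls by itself only on slopes over about 10 degrees. They start on the trough's flat floor and can be swept with the scoop, mouth to -x, down the gentle slope and against the steep one.
- marble5: Plain wooden marble, diameter 22, 12 g; origin at its centre (its axes turn as it rolls). Ten in all, more than are needed; rolls by itself only on slopes over about 10 degrees. They start on the trough's flat floor and can be swept with the scoop, mouth to -x, down the gentle slope and against the steep one.
- marble6: Plain wooden marble, diameter 22, 12 g; origin at its centre (its axes turn as it rolls). Ten in all, more than are needed; rolls by itself only on slopes over about 10 degrees. They start on the trough's flat floor and can be swept with the scoop, mouth to -x, down the gentle slope and against the steep one.
- marble7: Plain wooden marble, diameter 22, 12 g; origin at its centre (its axes turn as it rolls). Ten in all, more than are needed; rolls by itself only on slopes over about 10 degrees. They start on the trough's flat floor and can be swept with the scoop, mouth to -x, down the gentle slope and against the steep one.
- marble8: Plain wooden marble, diameter 22, 12 g; origin at its centre (its axes turn as it rolls). Ten in all, more than are needed; rolls by itself only on slopes over about 10 degrees. They start on the trough's flat floor and can be swept with the scoop, mouth to -x, down the gentle slope and against the steep one.
- marble9: Plain wooden marble, diameter 22, 12 g; origin at its centre (its axes turn as it rolls). Ten in all, more than are needed; rolls by itself only on slopes over about 10 degrees. They start on the trough's flat floor and can be swept with the scoop, mouth to -x, down the gentle slope and against the steep one.
- marble10: Plain wooden marble, diameter 22, 12 g; origin at its centre (its axes turn as it rolls). Ten in all, more than are needed; rolls by itself only on slopes over about 10 degrees. They start on the trough's flat floor and can be swept with the scoop, mouth to -x, down the gentle slope and against the steep one.
- timer: Sand timer, loose bystander, 44 wide, 84 high; origin under its centre.
- cards: Blue card box, loose bystander, 64 x 90 x 22; origin under its centre.

How it is judged:
By the outcome, as a careful person would: the job done as asked, in the order asked, and still so for the second after the job is handed in, with the robot touching nothing.
Of bowl1, bowl2, bowl3 only 2 to 3 are there at a start; the rules pass over those that are not, and their reading is None.
At some moment in a run one of bowl1, bowl2, bowl3 may be knocked a few centimetres aside while the robot is not near it.
It also fails if it takes over 210 s, if anything falls off the work surface, if the arm or the gripper's body presses on something with over 40 N, if the wrist force passes 120 N, or if a joint passes its speed limit or range.

### The arm

A 6-joint arm with a two-finger parallel gripper is mounted at the origin on the work surface. World frame = base frame: x ahead of the robot, y to its left, z up, the work surface at z = 0. Lengths are in m, angles in rad, forces in N, time in s.
With the tool pointing down it reaches from about 0.4 to 0.925 m from the base axis. Payload 12.5 kg.
Tool frame: the origin (TCP) lies on the centre line of the jaws, within the pads' length; the fingertips stand 17 mm ahead of it and the grasp point (between the pads) lies 2 mm behind it (robot.tip_extent is the distance from the TCP to the fingertips, in m); z points along the fingers, y is the line along which they close (so a half turn about z gives the same grasp; the last joint's range is limited). The gripper opens to 95 mm and grips with 3 to 60 N. Pads are 20 mm wide; open, the fingers measure 119 mm over their backs; the gripper's body (75 mm by 180 mm) begins 59 mm behind the grasp point.
Start: joints at [-1.273, 0.491, 1.559, -0, 1.092, -0.106], TCP at [0.246, -0.575, 0.232] pointing down, gripper open.
Joint ranges: [-3.1, 3.1], [-0.84, 2.19], [0.05, 2.79], [-1.13, 4.28], [0.06, 2.93], [-2.69, 2.69]. Speed limits (rad/s): [2.22, 2.22, 2.79, 3.14, 3.14, 3.14].

### API

Orientations are given as a rotation vector (axis times angle).
In Python, from bench import state, vision, robot gives the robot as it stands.
- The arm moves only by the tool apply_moves, never from a script. Its argument "increments" is a list of rows, each an object with "dp": the shift along the tool's x, y, z in m, a list of three; "turn": the turn about the tool's z in rad. A call has 1 to 8 rows; each row shifts and turns the commanded pose from where the row before left it, along the tool's axes as they then stand; what a row does not reach is not made up. A row lasts 1/12 s, in which the tool goes at most 41.7 mm and 7.16 degrees, less where a joint would pass 70% of its speed; a pose out of reach is approached as far as the arm can. A call is refused whole if a number of a shift passes 0.0417 or a number of a turn 0.125, either way. A call with a gripper value outside its range is refused whole. "hand" is the finger opening in m, from 0 to 0.0951, set as the call begins (left out, the last holds). The fingers move at their own pace and stop on an object; "newtons" is the grip in N (left out, the last holds). Time passes only in rows, so rows that do not move let the fingers close. It gives the time, the measured TCP pose, the force, the opening and the grip force at its end, in the units of the state.
- state(): the state, without advancing time (a new reading comes with each control period).
- vision.snapshot(name): name is "scene" or "top" or "wrist"; returns the picture (480x640x3 uint8, red, green, blue); there is no depth.
- vision.get_calibration(name): a dict with "fx", "fy", "cx", "cy" (pixels), "R" (3x3) and "t" (3): a world point X has camera coordinates R X + t. Camera axes: x right, y down, z forward; pixel columns grow to the right and rows downward; lengths in m; the calibration is good to about 2 mm. A picture is of the moment at which its call begins: read the wrist's pose just before it. get_calibration takes no time and is no camera call; for the wrist camera it gives the pose at the moment of the call.
- robot.finish_job(): hands the job in; it is judged then, once.
The state is a dict: "time": time; "q": joint angles; "qvel": joint speeds; "tau": joint torques, N m; "tcp_pos": TCP position; "tool_rot": TCP orientation; "contact_force": force on the tool from outside, world axes, zero at the start; "wrist_torque": the same for the moment, N m; "width": finger opening in m; "grasp_force": force on a finger pad.
Only numpy, scipy, OpenCV 4.12 (cv2) and the standard library are available. Lean on these libraries where they do the work, as an engineer would, in place of code of your own. Each camera call takes 0.05 s, during which the arm holds its last target. There are 200 camera calls.

## Working session

There is one attempt and no reset: what is moved stays moved. The work goes in short steps, Python scripts to look and compute and a tool call to move; the robot and the scene stay as the last step left them, time stands still between calls to the robot, and variables do not carry over. Pictures are saved under pics/ and viewed, at most 14 in all, crops included, and the job is handed in when it is done.

Besides the shell and the picture viewer there is one more tool, called after "Call:" as name(argument=value, ...), one argument or row to a line, values as JSON. apply_moves: Moves the arm, as the interface text tells. Its arguments: {"type":"object","properties":{"increments":{"type":"array"},"hand":{"type":"number"},"newtons":{"type":"number"}},"required":["increments"]}

```bash
ls; mkdir -p pics; python3 - <<'E'
from bench import state, vision, robot
import cv2,numpy as np
for n in ["scene","top"]:
    im=vision.snapshot(n); cv2.imwrite(f"pics/{n}0.png",im[:,:,::-1])
    c=vision.get_calibration(n); print(n,{k:np.round(v,4).tolist() for k,v in c.items()})
s=state(); print({k:np.round(v,3).tolist() for k,v in s.items()})
E
```

```text
pics
scene {'fx': 483.6336, 'fy': 483.6336, 'cx': 315.8569, 'cy': 234.9328, 'R': [[0.2384, 0.971, 0.0172], [0.8006, -0.1864, -0.5695], [-0.5497, 0.1495, -0.8218]], 't': [-0.1984, -0.4125, 1.2806]}
top {'fx': 603.5193, 'fy': 603.5193, 'cx': 325.518, 'cy': 231.1019, 'R': [[0.0271, -0.9996, 0.0087], [-0.9956, -0.0278, -0.0898], [0.09, -0.0062, -0.9959]], 't': [0.0374, 0.6057, 1.3353]}
{'time': 0.1, 'q': [-1.273, 0.491, 1.559, -0.0, 1.092, -0.106], 'qvel': [0.002, -0.002, -0.0, -0.001, -0.001, -0.0], 'tau': [0.002, -61.362, -25.861, 0.069, 0.047, -0.0], 'tcp_pos': [0.246, -0.575, 0.231], 'tool_rot': [-3.077, -0.63, 0.0], 'contact_force': [0.322, -0.212, -0.201], 'wrist_torque': [0.027, -0.054, -0.026], 'grasp_force': 0.0, 'width': 0.095}
```

View pics/top0.png

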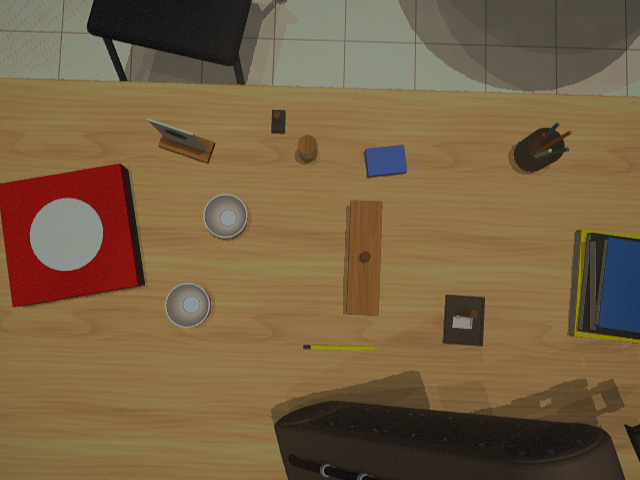

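View pics/scene0.png

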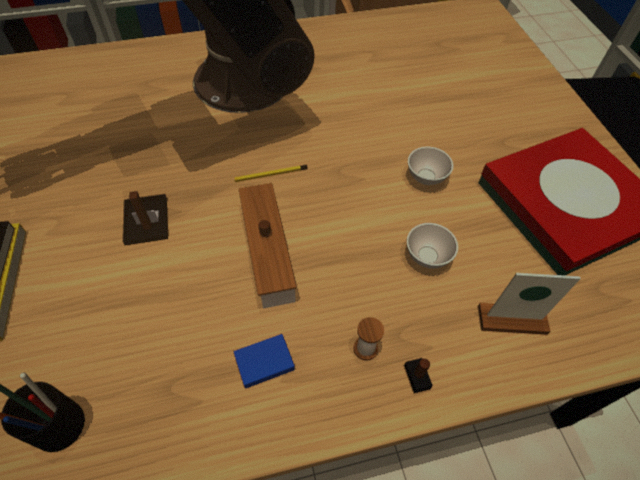

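```bash
cat > h.py <<'E'
from bench import state, vision, robot
import cv2,numpy as np
np.set_printoptions(precision=4,suppress=True)
def ray(n,uv,z,c=None):
    c=c or vision.get_calibration(n); R=np.array(c["R"]);t=np.array(c["t"])
    C=-R.T@t; d=R.T@np.array([(uv[0]-c["cx"])/c["fx"],(uv[1]-c["cy"])/c["fy"],1])
    return C+d*(z-C[2])/d[2]
def proj(n,X,c=None):
    c=c or vision.get_calibration(n); p=np.array(c["R"])@np.array(X)+np.array(c["t"])
    return np.array([c["fx"]*p[0]/p[2]+c["cx"],c["fy"]*p[1]/p[2]+c["cy"]])
def crop(im,x0,y0,x1,y1,s):
    o=cv2.resize(im[y0:y1,x0:x1],None,fx=s,fy=s,interpolation=cv2.INTER_CUBIC)
    for k in range(-(-x0//10)*10,x1,10):
        cv2.line(o,((k-x0)*s,0),((k-x0)*s,6),(255,255,0),1); cv2.putText(o,str(k),((k-x0)*s,16),0,.35,(255,255,0))
    for k in range(-(-y0//10)*10,y1,10):
        cv2.line(o,(0,(k-y0)*s),(6,(k-y0)*s),(255,255,0),1); cv2.putText(o,str(k),(8,(k-y0)*s+4),0,.35,(255,255,0))
    return o
def bowls(im):
    # whitish low-saturation blobs in the table's bowl area, rim z=.048
    hsv=cv2.cvtColor(im,cv2.COLOR_RGB2HSV); m=((hsv[:,:,1]<70)&(hsv[:,:,2]>90)).astype(np.uint8)
    m[:, :150]=0; m[:, 330:]=0; m[:170]=0; m[350:]=0
    m=cv2.morphologyEx(m,cv2.MORPH_CLOSE,np.ones((5,5)))
    out=[]
    for c in cv2.findContours(m,cv2.RETR_EXTERNAL,cv2.CHAIN_APPROX_NONE)[0]:
        if cv2.contourArea(c)>600:
            h=cv2.convexHull(c); (u,v),r=cv2.minEnclosingCircle(h); e=cv2.fitEllipse(h)
            out.append((e[0],e[1],ray("top",e[0],.048)))
    return out
E
python3 - <<'E'
from h import *
im=cv2.imread("pics/top0.png")[:,:,::-1].copy()
for b in bowls(im): print(b)
cv=np.zeros((600,800,3),np.uint8)
a=crop(im,335,190,395,325,4);cv[:a.shape[0],:a.shape[1]]=a
b=crop(im,435,285,495,355,8);cv[:b.shape[0],280:280+b.shape[1]]=b
cv2.imwrite("pics/c1.png",np.clip(cv[:,:,::-1]*1.6,0,255))
E
```

```text
((187.0270233154297, 304.9210510253906), (44.696861267089844, 45.674468994140625), array([0.4315, 0.3535, 0.048 ]))
((224.99627685546875, 215.35293579101562), (44.00539016723633, 44.50236892700195), array([0.6315, 0.2786, 0.048 ]))[ WARN:0@0.177] global loadsave.cpp:1063 imwrite_ Unsupported depth image for selected encoder is fallbacked to CV_8U.
```

View pics/c1.png

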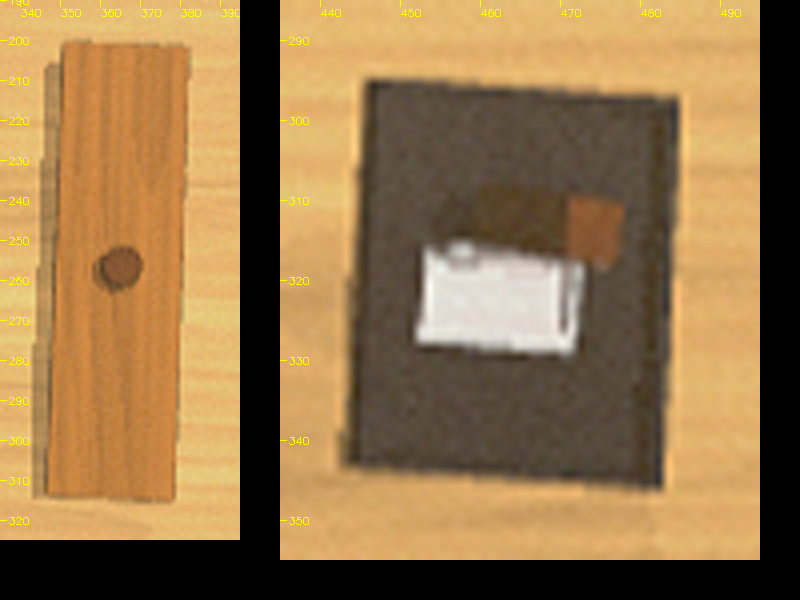

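```bash
python3 - <<'E'
from h import *
L=[ray("top",p,.063) for p in [(350.5,200),(382,201.5),(346.5,314),(378.5,315)]]
print(np.array(L),np.mean(L,0)); f=(L[0]+L[1]-L[2]-L[3]); print("yaw",np.arctan2(f[1],f[0]),np.linalg.norm(f)/2)
print("knob",ray("top",(366,256.5),.095))
T=[ray("top",p,.014) for p in [(446,295),(484,297),(442.7,343.2),(482.5,346)]]
f=(T[0]+T[1]-T[2]-T[3]);print("tray",np.mean(T,0),np.arctan2(f[1],f[0]),np.linalg.norm(f)/2)
print("handle",ray("top",(473.2,313.8),.108))
a,b=ray("top",(451.8,328),.006),ray("top",(472.,329),.006);print("lip",a,b,(a+b)/2,np.arctan2(-(b-a)[0]*-1,-(b-a)[1]))
s=state();from scipy.spatial.transform import Rotation as Ro
print(Ro.from_rotvec(s["tool_rot"]).as_matrix())
c=vision.get_calibration("wrist");print(c)
E
```

```text
[[ 0.6717  0.0009  0.063 ]
 [ 0.6703 -0.0687  0.063 ]
 [ 0.4218  0.0038  0.063 ]
 [ 0.4215 -0.0658  0.063 ]] [ 0.5463 -0.0325  0.063 ]
yaw -0.011630738206457793 0.24936715323606548
knob [ 0.5462 -0.0336  0.095 ]
tray [ 0.4128 -0.2631  0.014 ] -0.04335147154940878 0.10879142007880958
handle [ 0.4314 -0.2604  0.108 ]
lip [ 0.3942 -0.2379  0.006 ] [ 0.3931 -0.2837  0.006 ] [ 0.3937 -0.2608  0.006 ] -0.022397291105128798
[[ 0.9196  0.3929 -0.0003]
 [ 0.3929 -0.9196  0.0009]
 [ 0.0001 -0.001  -1.    ]]
{'fx': 338.79398204137567, 'fy': 338.79398204137567, 'cx': 315.62539556184674, 'cy': 237.69620688565578, 'R': array([[ 0.3921, -0.9199, -0.0008],
       [-0.8897, -0.3795,  0.2539],
       [-0.2339, -0.0988, -0.9672]]), 't': array([-0.6234, -0.0286,  0.3903])}
```

```bash
cat > plan.py <<'E'
# usage: plan.py x y z yaw n [x y z yaw n ...]  (world targets from measured/previous target; yaw of tool x)
import sys,json
from h import *
from scipy.spatial.transform import Rotation as Ro
def cur():
    s=state();M=Ro.from_rotvec(s["tool_rot"]).as_matrix()
    return np.array([*s["tcp_pos"],np.arctan2(M[1,0],M[0,0])])
def plan(wps,start=None,smooth=True):
    p=cur() if start is None else np.array(start,float); rows=[];P=p.copy()
    for w in wps:
        g=np.array(w[:4]);n=int(w[4]);p0=P.copy()
        for i in range(n):
            f=(i+1)/n
            if smooth and n>3: k=min(3,n//2)/n; f=(f*f/(2*k) if f<k else f-k/2 if f<1-k else 1-k-(1-f)**2/(2*k))/(1-k)
            q=p0+(g-p0)*f; d=q-P; c,s=np.cos(P[3]),np.sin(P[3])
            dp=np.round([c*d[0]+s*d[1], s*d[0]-c*d[1], -d[2]],4); t=np.round(-d[3],3)
            P[:3]+= [c*dp[0]+s*dp[1], s*dp[0]-c*dp[1], -dp[2]]; P[3]-=t
            r={"dp":dp.tolist()}
            if t: r["turn"]=float(t)
            rows.append(r)
            if max(abs(dp))>.0417 or abs(t)>.125: print("OVER",len(rows),r)
    for i in range(0,len(rows),8): print(json.dumps(rows[i:i+8]))
    print("end",P)
if __name__=="__main__":
    a=list(map(float,sys.argv[1:])); print("cur",cur()); plan([a[i:i+5] for i in range(0,len(a),5)])
E
python3 plan.py .546 -.033 .2 -.012 22 .546 -.033 .084 -.012 6
```

```text
cur [ 0.2455 -0.5745  0.2311  0.4038]
[{"dp": [0.0043, -0.0033, 0.0003], "turn": 0.004}, {"dp": [0.0128, -0.0101, 0.0008], "turn": 0.011}, {"dp": [0.0212, -0.017, 0.0014], "turn": 0.018}, {"dp": [0.0251, -0.0208, 0.0016], "turn": 0.022}, {"dp": [0.0246, -0.0214, 0.0016], "turn": 0.022}, {"dp": [0.0241, -0.0219, 0.0017], "turn": 0.021}, {"dp": [0.0237, -0.0224, 0.0016], "turn": 0.022}, {"dp": [0.0231, -0.0229, 0.0017], "turn": 0.022}]
[{"dp": [0.0227, -0.0235, 0.0016], "turn": 0.022}, {"dp": [0.0221, -0.0239, 0.0016], "turn": 0.022}, {"dp": [0.0216, -0.0244, 0.0017], "turn": 0.022}, {"dp": [0.0211, -0.0249, 0.0016], "turn": 0.022}, {"dp": [0.0205, -0.0253, 0.0016], "turn": 0.022}, {"dp": [0.0199, -0.0258, 0.0017], "turn": 0.022}, {"dp": [0.0194, -0.0262, 0.0016], "turn": 0.021}, {"dp": [0.0188, -0.0266, 0.0017], "turn": 0.022}]
[{"dp": [0.0182, -0.0271, 0.0016], "turn": 0.022}, {"dp": [0.0177, -0.0274, 0.0016], "turn": 0.022}, {"dp": [0.017, -0.0278, 0.0017], "turn": 0.022}, {"dp": [0.0137, -0.0235, 0.0013], "turn": 0.018}, {"dp": [0.0079, -0.0142, 0.0009], "turn": 0.011}, {"dp": [0.0026, -0.0048, 0.0002], "turn": 0.004}, {"dp": [0.0, 0.0, 0.0064]}, {"dp": [0.0, 0.0, 0.0194]}]
[{"dp": [0.0, 0.0, 0.0322]}, {"dp": [0.0, 0.0, 0.0322]}, {"dp": [0.0, 0.0, 0.0194]}, {"dp": [0.0, 0.0, 0.0064]}]
end [ 0.546  -0.033   0.084  -0.0122]
```

Call:
apply_moves(
  increments=[
    {"dp": [0, 0, 0.004], "turn": 0.104},
    {"dp": [0, 0, 0.004], "turn": 0.104},
    {"dp": [0, 0, 0.004], "turn": 0.104},
    {"dp": [0, 0, 0.004], "turn": 0.104},
    {"dp": [0.01, -0.018, 0]},
    {"dp": [0.018, -0.034, 0]},
    {"dp": [0.018, -0.034, 0]},
    {"dp": [0.018, -0.034, 0]},
  ],
)

```text
invalid input
```

Call:
apply_moves(
  increments=[
    {"dp": [0.018, -0.034, 0]},
    {"dp": [0.018, -0.034, 0]},
    {"dp": [0.018, -0.034, 0]},
    {"dp": [0.018, -0.034, 0]},
    {"dp": [0.018, -0.034, 0]},
    {"dp": [0.018, -0.034, 0]},
    {"dp": [0.018, -0.034, 0]},
    {"dp": [0.018, -0.034, 0]},
  ],
)

```text
invalid input
```

Call:
apply_moves(
  increments=[
    {"dp": [0.018, -0.034, 0]},
    {"dp": [0.018, -0.034, 0]},
    {"dp": [0.018, -0.034, 0]},
    {"dp": [0.018, -0.034, 0]},
    {"dp": [0.014, -0.017, 0]},
    {"dp": [0, 0, 0]},
    {"dp": [0, 0, 0]},
    {"dp": [0, 0, 0]},
  ],
)

```text
invalid input
```

```bash
python3 - <<'E'
from h import *
c=vision.get_calibration("wrist");im=vision.snapshot("wrist");cv2.imwrite("pics/w1.png",im[:,:,::-1])
print(proj("wrist",[.546,-.033,.095],c),{k:np.array(v).round(4).tolist() for k,v in c.items()})
E
python3 plan.py .546 -.033 .084 -.012 6
```

```text
[-422.6038 -692.7735] {'fx': 338.794, 'fy': 338.794, 'cx': 315.6254, 'cy': 237.6962, 'R': [[0.3921, -0.9199, -0.0008], [-0.8897, -0.3795, 0.2539], [-0.2339, -0.0988, -0.9672]], 't': [-0.6234, -0.0286, 0.3903]}
cur [ 0.2456 -0.5746  0.2312  0.4038]
OVER 2 {'dp': [0.08, -0.0652, 0.0245], 'turn': 0.069}
OVER 3 {'dp': [0.1256, -0.1176, 0.0409], 'turn': 0.116}
OVER 4 {'dp': [0.1111, -0.1313, 0.0409], 'turn': 0.115}
OVER 5 {'dp': [0.0572, -0.0859, 0.0245], 'turn': 0.07}
[{"dp": [0.0272, -0.0211, 0.0082], "turn": 0.023}, {"dp": [0.08, -0.0652, 0.0245], "turn": 0.069}, {"dp": [0.1256, -0.1176, 0.0409], "turn": 0.116}, {"dp": [0.1111, -0.1313, 0.0409], "turn": 0.115}, {"dp": [0.0572, -0.0859, 0.0245], "turn": 0.07}, {"dp": [0.017, -0.0299, 0.0082], "turn": 0.023}]
end [ 0.546  -0.033   0.084  -0.0122]
```

View pics/w1.png

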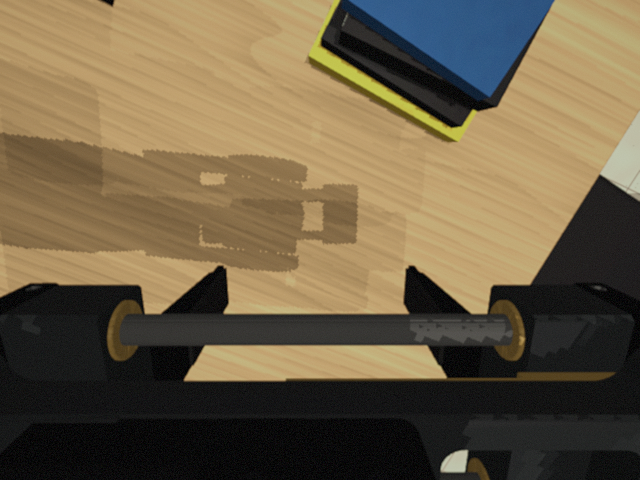

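The wrist view shows only bare table and the fingers at rows 270–380: all the moves were refused, so the arm hasn't moved. I'll put both keys in every row.

Call:
apply_moves(
  increments=[
    {"dp": [0.0, 0.0, 0.004], "turn": 0.104},
    {"dp": [0.0, 0.0, 0.004], "turn": 0.104},
    {"dp": [0.0, 0.0, 0.004], "turn": 0.104},
    {"dp": [0.0, 0.0, 0.004], "turn": 0.104},
    {"dp": [0.01, -0.018, 0.0], "turn": 0.0},
    {"dp": [0.018, -0.034, 0.0], "turn": 0.0},
    {"dp": [0.018, -0.034, 0.0], "turn": 0.0},
    {"dp": [0.018, -0.034, 0.0], "turn": 0.0},
  ],
)

```text
time: 0.82
tcp_pos: [0.3112, -0.4541, 0.2152]
tool_rot: [-3.141, 0.021, 0.0]
contact_force: [0.1, -0.7, 0.4]
width: 0.0949
grasp_force: 0.0
```

Call:
apply_moves(
  increments=[
    {"dp": [0.019, -0.035, 0.0], "turn": 0.0},
    {"dp": [0.019, -0.035, 0.0], "turn": 0.0},
    {"dp": [0.019, -0.035, 0.0], "turn": 0.0},
    {"dp": [0.019, -0.035, 0.0], "turn": 0.0},
    {"dp": [0.019, -0.035, 0.0], "turn": 0.0},
    {"dp": [0.019, -0.035, 0.0], "turn": 0.0},
    {"dp": [0.019, -0.035, 0.0], "turn": 0.0},
    {"dp": [0.019, -0.035, 0.0], "turn": 0.0},
  ],
)

```text
time: 1.48
tcp_pos: [0.467, -0.1755, 0.2157]
tool_rot: [3.141, -0.019, 0.0]
contact_force: [1.4, -0.9, -0.2]
width: 0.0949
grasp_force: 0.0
```

Call:
apply_moves(
  increments=[
    {"dp": [0.019, -0.035, 0.0], "turn": 0.0},
    {"dp": [0.019, -0.035, 0.0], "turn": 0.0},
    {"dp": [0.019, -0.035, 0.0], "turn": 0.0},
    {"dp": [0.015, -0.03, 0.0], "turn": 0.0},
    {"dp": [0.005, -0.01, 0.0], "turn": 0.0},
    {"dp": [0.0, 0.0, 0.0], "turn": 0.0},
  ],
)

```text
time: 1.98
tcp_pos: [0.5458, -0.0313, 0.2153]
tool_rot: [-3.141, 0.014, 0.0]
contact_force: [0.5, 1.3, -0.7]
width: 0.0952
grasp_force: 0.0
```

```bash
python3 - <<'E'
from h import *
c=vision.get_calibration("wrist");im=vision.snapshot("wrist");cv2.imwrite("pics/w2.png",im[:,:,::-1])
print(proj("wrist",[.546,-.033,.095],c))
for x in (-.125,.125):
  for y in (-.035,.035): print(proj("wrist",[.5463+x-.012*-y,-.0325+y-.012*x,.063],c))
E
python3 plan.py .546 -.033 .084 -.012 6
```

```text
[318.8504 235.8986]
[351.8755 346.7846]
[283.1089 346.648 ]
[360.7418  80.2594]
[276.4388  80.0536]
cur [ 0.5452 -0.0327  0.2153 -0.01  ]
[{"dp": [0.0, 0.0, 0.0073]}, {"dp": [0.0002, 0.0001, 0.0219]}, {"dp": [0.0002, 0.0, 0.0364], "turn": 0.001}, {"dp": [0.0003, 0.0001, 0.0365], "turn": 0.001}, {"dp": [0.0001, 0.0001, 0.0219]}, {"dp": [0.0, -0.0, 0.0073]}]
end [ 0.546 -0.033  0.084 -0.012]
```

View pics/w2.png

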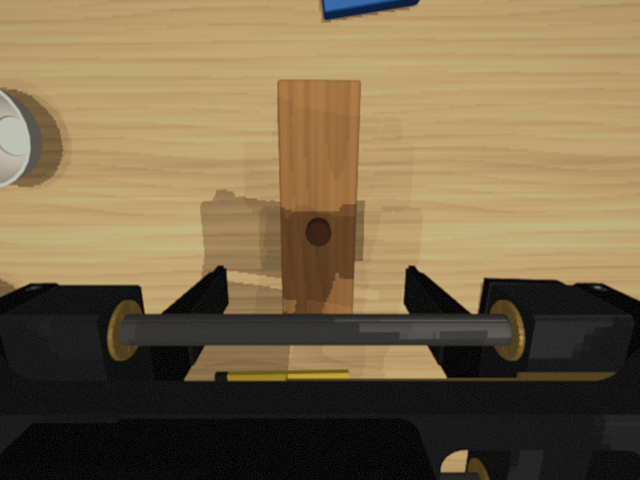

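The lid's far edge at row 80 and the knob at (318,232) match the estimate. I'll go down and grip.

Call:
apply_moves(
  increments=[
    {"dp": [0.001, 0.0, 0.015], "turn": 0.0},
    {"dp": [0.0, 0.0, 0.03], "turn": 0.001},
    {"dp": [0.0, 0.0, 0.035], "turn": 0.001},
    {"dp": [0.0, 0.0, 0.03], "turn": 0.0},
    {"dp": [0.0, 0.0, 0.016], "turn": 0.0},
    {"dp": [0.0, 0.0, 0.006], "turn": 0.0},
    {"dp": [0.0, 0.0, 0.0], "turn": 0.0},
    {"dp": [0.0, 0.0, 0.0], "turn": 0.0},
  ],
)

```text
time: 2.7
tcp_pos: [0.5464, -0.0344, 0.0844]
tool_rot: [3.141, -0.024, 0.001]
contact_force: [0.2, 0.1, 0.9]
width: 0.0953
grasp_force: 0.0
```

Call:
apply_moves(
  hand=0.0,
  newtons=40,
  increments=[
    {"dp": [0.0, 0.0, 0.0], "turn": 0.0},
    {"dp": [0.0, 0.0, 0.0], "turn": 0.0},
    {"dp": [0.0, 0.0, 0.0], "turn": 0.0},
    {"dp": [0.0, 0.0, 0.0], "turn": 0.0},
    {"dp": [0.0, 0.0, 0.0], "turn": 0.0},
    {"dp": [0.0, 0.0, 0.0], "turn": 0.0},
    {"dp": [0.0, 0.0, 0.0], "turn": 0.0},
    {"dp": [0.0, 0.0, 0.0], "turn": 0.0},
  ],
)

```text
time: 3.37
tcp_pos: [0.5462, -0.0334, 0.0836]
tool_rot: [3.141, -0.022, 0.0]
contact_force: [0.3, 0.4, 0.4]
width: 0.0471
grasp_force: 0.0
```

Call:
apply_moves(
  increments=[
    {"dp": [0.0, 0.0, 0.0], "turn": 0.0},
    {"dp": [0.0, 0.0, 0.0], "turn": 0.0},
    {"dp": [0.0, 0.0, 0.0], "turn": 0.0},
    {"dp": [0.0, 0.0, 0.0], "turn": 0.0},
    {"dp": [0.0, 0.0, 0.0], "turn": 0.0},
    {"dp": [0.0, 0.0, 0.0], "turn": 0.0},
    {"dp": [0.0, 0.0, 0.0], "turn": 0.0},
  ],
)

```text
time: 3.95
tcp_pos: [0.5462, -0.0334, 0.0836]
tool_rot: [3.141, -0.022, -0.0]
contact_force: [-0.9, 0.5, 0.2]
width: 0.0211
grasp_force: 40.0
```

Call:
apply_moves(
  increments=[
    {"dp": [0.0, 0.0, -0.005], "turn": 0.0},
    {"dp": [0.0, 0.0, -0.015], "turn": 0.0},
    {"dp": [0.0, 0.0, -0.025], "turn": 0.0},
    {"dp": [0.0, 0.0, -0.02], "turn": 0.0},
    {"dp": [0.0, 0.0, -0.005], "turn": 0.0},
    {"dp": [0.0, 0.0, 0.0], "turn": 0.0},
  ],
)

```text
time: 4.45
tcp_pos: [0.5466, -0.0334, 0.1548]
tool_rot: [3.141, -0.022, 0.004]
contact_force: [0.1, -0.0, -3.2]
width: 0.0213
grasp_force: 40.0
```

```bash
python3 - <<'E'
from h import *
im=vision.snapshot("scene");cv2.imwrite("pics/s2.png",im[:,:,::-1])
E
python3 plan.py .64 -.27 .13 -.012 12 .64 -.27 .035 -.012 6
```

```text
cur [ 0.5461 -0.0334  0.1536 -0.0142]
[{"dp": [0.0018, 0.0044, 0.0004]}, {"dp": [0.0054, 0.013, 0.0013]}, {"dp": [0.009, 0.0218, 0.0022]}, {"dp": [0.0108, 0.0262, 0.0027], "turn": -0.001}, {"dp": [0.0108, 0.0261, 0.0026]}, {"dp": [0.0108, 0.0262, 0.0026]}, {"dp": [0.0108, 0.0261, 0.0026]}, {"dp": [0.0107, 0.0262, 0.0026], "turn": -0.001}]
[{"dp": [0.0108, 0.0261, 0.0027]}, {"dp": [0.009, 0.0218, 0.0021]}, {"dp": [0.0053, 0.0131, 0.0013]}, {"dp": [0.0018, 0.0044, 0.0005]}, {"dp": [0.0, -0.0, 0.0053]}, {"dp": [0.0, -0.0, 0.0158]}, {"dp": [0.0, -0.0, 0.0264]}, {"dp": [0.0, -0.0, 0.0264]}]
[{"dp": [0.0, -0.0, 0.0158]}, {"dp": [0.0, -0.0, 0.0053]}]
end [ 0.64   -0.27    0.035  -0.0122]
```

View pics/s2.png

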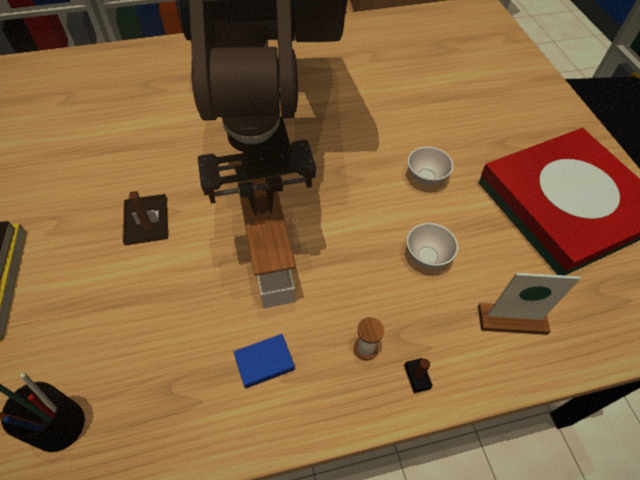

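The lid is off and hanging level. Next I carry it to the free spot.

Call:
apply_moves(
  increments=[
    {"dp": [0.003, 0.007, 0.0], "turn": 0.0},
    {"dp": [0.007, 0.018, 0.0], "turn": 0.0},
    {"dp": [0.011, 0.027, 0.0], "turn": 0.0},
    {"dp": [0.012, 0.03, 0.0], "turn": 0.0},
    {"dp": [0.012, 0.03, 0.0], "turn": 0.0},
    {"dp": [0.012, 0.03, 0.0], "turn": 0.0},
    {"dp": [0.012, 0.03, 0.0], "turn": 0.0},
    {"dp": [0.012, 0.028, 0.0], "turn": 0.0},
  ],
)

```text
time: 5.17
tcp_pos: [0.6242, -0.2368, 0.1517]
tool_rot: [-3.141, 0.023, 0.004]
contact_force: [0.2, -0.1, -2.4]
width: 0.0213
grasp_force: 40.0
```

Call:
apply_moves(
  increments=[
    {"dp": [0.009, 0.02, 0.005], "turn": 0.0},
    {"dp": [0.006, 0.012, 0.015], "turn": 0.0},
    {"dp": [0.0, 0.004, 0.025], "turn": 0.0},
    {"dp": [0.0, 0.0, 0.025], "turn": 0.0},
    {"dp": [0.0, 0.0, 0.02], "turn": 0.0},
    {"dp": [0.0, 0.0, 0.015], "turn": 0.0},
    {"dp": [0.0, 0.0, 0.006], "turn": 0.0},
    {"dp": [0.0, 0.0, 0.003], "turn": 0.0},
  ],
)

```text
time: 5.83
tcp_pos: [0.638, -0.2708, 0.0371]
tool_rot: [-3.14, 0.023, 0.005]
contact_force: [-0.1, -0.6, -2.4]
width: 0.0214
grasp_force: 40.0
```

Call:
apply_moves(
  increments=[
    {"dp": [0.0, 0.0, 0.002], "turn": 0.0},
    {"dp": [0.0, 0.0, 0.001], "turn": 0.0},
    {"dp": [0.0, 0.0, 0.0], "turn": 0.0},
    {"dp": [0.0, 0.0, 0.0], "turn": 0.0},
  ],
)

```text
time: 6.17
tcp_pos: [0.6392, -0.2709, 0.0375]
tool_rot: [3.141, -0.022, 0.002]
contact_force: [-0.3, -0.0, -3.1]
width: 0.0213
grasp_force: 40.0
```

Call:
apply_moves(
  increments=[
    {"dp": [0.0, 0.0, 0.001], "turn": 0.0},
    {"dp": [0.0, 0.0, 0.001], "turn": 0.0},
    {"dp": [0.0, 0.0, 0.001], "turn": 0.0},
    {"dp": [0.0, 0.0, 0.0], "turn": 0.0},
    {"dp": [0.0, 0.0, 0.0], "turn": 0.0},
  ],
)

```text
time: 6.58
tcp_pos: [0.6389, -0.2707, 0.0337]
tool_rot: [3.141, -0.022, 0.0]
contact_force: [-0.3, -0.6, -2.4]
width: 0.0213
grasp_force: 40.0
```

Contact is close, so I'll lower another 0.5 mm, release and rise.

Call:
apply_moves(
  increments=[
    {"dp": [0.0, 0.0, 0.0005], "turn": 0.0},
    {"dp": [0.0, 0.0, 0.0], "turn": 0.0},
    {"dp": [0.0, 0.0, 0.0], "turn": 0.0},
  ],
)

```text
time: 6.83
tcp_pos: [0.6389, -0.2708, 0.0336]
tool_rot: [3.141, -0.022, 0.0]
contact_force: [-2.5, 0.7, 4.3]
width: 0.0217
grasp_force: 40.0
```

Call:
apply_moves(
  hand=0.05,
  increments=[
    {"dp": [0.0, 0.0, 0.0], "turn": 0.0},
    {"dp": [0.0, 0.0, 0.0], "turn": 0.0},
    {"dp": [0.0, 0.0, 0.0], "turn": 0.0},
    {"dp": [0.0, 0.0, 0.0], "turn": 0.0},
    {"dp": [0.0, 0.0, 0.0], "turn": 0.0},
    {"dp": [0.0, 0.0, 0.0], "turn": 0.0},
  ],
)

```text
time: 7.33
tcp_pos: [0.6389, -0.2707, 0.0331]
tool_rot: [3.141, -0.022, 0.0]
contact_force: [-0.1, 0.0, -1.1]
width: 0.0493
grasp_force: 0.0
```

Call:
apply_moves(
  increments=[
    {"dp": [0.0, 0.0, -0.015], "turn": 0.0},
    {"dp": [0.0, 0.0, -0.03], "turn": 0.0},
    {"dp": [0.0, 0.0, -0.035], "turn": 0.0},
    {"dp": [0.0, 0.0, -0.035], "turn": 0.0},
    {"dp": [0.0, 0.0, -0.015], "turn": 0.0},
  ],
)

```text
time: 7.75
tcp_pos: [0.64, -0.2713, 0.168]
tool_rot: [3.139, -0.022, 0.008]
contact_force: [0.7, 0.1, 0.8]
width: 0.0499
grasp_force: 0.0
```

```bash
python3 - <<'E'
from h import *
im=vision.snapshot("scene");cv2.imwrite("pics/s3.png",im[:,:,::-1])
E
python3 plan.py .431 -.2605 .17 -.02 12 .431 -.2605 .084 -.02 6
```

```text
cur [ 0.6405 -0.2715  0.1695 -0.014 ]
[{"dp": [-0.0039, -0.0001, -0.0]}, {"dp": [-0.0116, -0.0005, -0.0]}, {"dp": [-0.0194, -0.0007, -0.0001], "turn": 0.001}, {"dp": [-0.0233, -0.0009, -0.0], "turn": 0.001}, {"dp": [-0.0233, -0.0009, -0.0001]}, {"dp": [-0.0233, -0.0008, -0.0], "turn": 0.001}, {"dp": [-0.0233, -0.0008, -0.0001], "turn": 0.001}, {"dp": [-0.0233, -0.0008, -0.0001]}]
[{"dp": [-0.0233, -0.0008, -0.0], "turn": 0.001}, {"dp": [-0.0194, -0.0007, -0.0001], "turn": 0.001}, {"dp": [-0.0117, -0.0004, 0.0]}, {"dp": [-0.0039, -0.0001, 0.0]}, {"dp": [0.0, 0.0, 0.0048]}, {"dp": [0.0, 0.0, 0.0143]}, {"dp": [0.0, 0.0, 0.0239]}, {"dp": [0.0, 0.0, 0.0239]}]
[{"dp": [0.0, 0.0, 0.0143]}, {"dp": [0.0, 0.0, 0.0048]}]
end [ 0.431  -0.2605  0.084  -0.02  ]
```

Call:
apply_moves(
  increments=[
    {"dp": [-0.012, 0.0, 0.0], "turn": 0.0},
    {"dp": [-0.028, -0.001, 0.0], "turn": 0.001},
    {"dp": [-0.034, -0.001, 0.0], "turn": 0.001},
    {"dp": [-0.034, -0.002, 0.0], "turn": 0.001},
    {"dp": [-0.034, -0.002, 0.0], "turn": 0.001},
    {"dp": [-0.034, -0.001, 0.0], "turn": 0.001},
    {"dp": [-0.024, -0.001, 0.0], "turn": 0.001},
    {"dp": [-0.01, 0.0, 0.0], "turn": 0.0},
  ],
)

```text
time: 8.47
tcp_pos: [0.4263, -0.2585, 0.163]
tool_rot: [-3.141, 0.033, 0.002]
contact_force: [1.0, 0.2, -0.5]
width: 0.0499
grasp_force: 0.0
```

Call:
apply_moves(
  increments=[
    {"dp": [0.0, 0.0, 0.006], "turn": 0.0},
    {"dp": [0.0, 0.0, 0.02], "turn": 0.0},
    {"dp": [0.0, 0.0, 0.0], "turn": 0.0},
  ],
)

```text
time: 8.72
tcp_pos: [0.4294, -0.259, 0.1347]
tool_rot: [-3.14, 0.032, 0.003]
contact_force: [-1.0, 0.5, -1.3]
width: 0.0501
grasp_force: 0.0
```

```bash
python3 - <<'E'
from h import *
c=vision.get_calibration("wrist");im=vision.snapshot("wrist");cv2.imwrite("pics/w3.png",im[:,:,::-1])
print(proj("wrist",[.431,-.2605,.108],c),state()["tcp_pos"])
print(proj("wrist",[.394,-.237,.006],c),proj("wrist",[.394,-.283,.006],c))
E
python3 plan.py .431 -.2605 .082 -.02 6
```

```text
[319.9369 274.5529] [ 0.4296 -0.2591  0.1357]
[292.852  272.7088] [344.8975 271.6971]
cur [ 0.4296 -0.2591  0.1357 -0.02  ]
[{"dp": [0.0001, 0.0001, 0.003]}, {"dp": [0.0002, 0.0002, 0.0089]}, {"dp": [0.0004, 0.0004, 0.015]}, {"dp": [0.0004, 0.0004, 0.0149]}, {"dp": [0.0002, 0.0002, 0.0089]}, {"dp": [0.0001, 0.0001, 0.003]}]
end [ 0.431  -0.2605  0.082  -0.02  ]
```

View pics/w3.png

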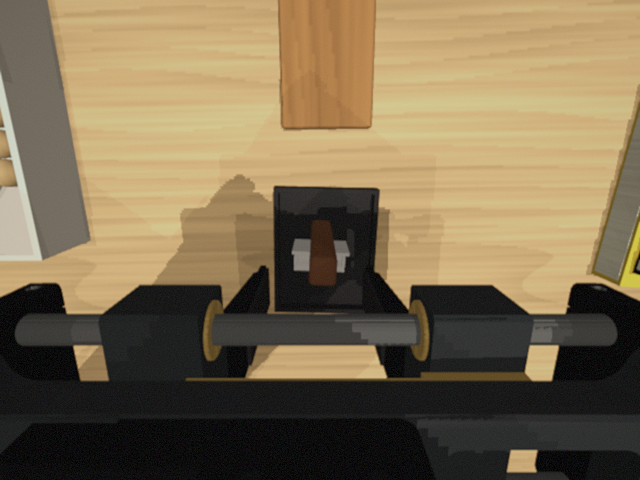

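View pics/s3.png

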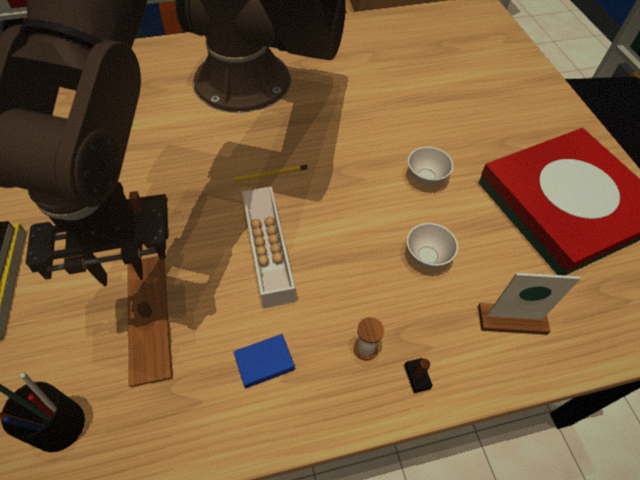

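The handle top is at about (322,267), 1–3 mm from the estimate. The lid lies flat beyond the tray, and all ten marbles are in the open trough in two rows. I'll grip the handle.

Call:
apply_moves(
  increments=[
    {"dp": [0.001, 0.001, 0.01], "turn": 0.0},
    {"dp": [0.001, 0.001, 0.015], "turn": 0.0},
    {"dp": [0.001, 0.0, 0.015], "turn": 0.0},
    {"dp": [0.0, 0.0, 0.01], "turn": 0.0},
    {"dp": [0.0, 0.0, 0.003], "turn": 0.0},
    {"dp": [0.0, 0.0, 0.0], "turn": 0.0},
  ],
)

```text
time: 9.27
tcp_pos: [0.4321, -0.2612, 0.0835]
tool_rot: [-3.141, 0.031, 0.001]
contact_force: [0.3, 0.4, -0.4]
width: 0.0501
grasp_force: 0.0
```

Call:
apply_moves(
  hand=0.0,
  newtons=50,
  increments=[
    {"dp": [0.0, 0.0, 0.0], "turn": 0.0},
    {"dp": [0.0, 0.0, 0.0], "turn": 0.0},
    {"dp": [0.0, 0.0, 0.0], "turn": 0.0},
    {"dp": [0.0, 0.0, 0.0], "turn": 0.0},
    {"dp": [0.0, 0.0, 0.0], "turn": 0.0},
    {"dp": [0.0, 0.0, 0.0], "turn": 0.0},
    {"dp": [0.0, 0.0, 0.0], "turn": 0.0},
    {"dp": [0.0, 0.0, 0.0], "turn": 0.0},
  ],
)

```text
time: 9.93
tcp_pos: [0.4321, -0.2614, 0.0843]
tool_rot: [3.141, -0.032, 0.0]
contact_force: [-0.6, 0.5, 2.3]
width: 0.0158
grasp_force: 50.0
```

```bash
python3 - <<'E'
from h import *
im=vision.snapshot("top");cv2.imwrite("pics/t1.png",im[:,:,::-1]);print(bowls(im)); s=state();print(s["tcp_pos"],s["tool_rot"],s["width"],s["grasp_force"])
# draw predicted trough outline
o=crop(im,335,190,400,325,4); 
def P(x,y,z):
    c,s_=np.cos(-.012),np.sin(-.012); u=proj("top",[.5463+c*x-s_*y,-.0325+s_*x+c*y,z]); return tuple(int(k) for k in ((u-[335,190])*4))
for x in(-.122,-.07,.045,.115,.122): cv2.line(o,P(x,-.031,.055),P(x,.031,.055),(0,255,0),1) if abs(x)>.12 else cv2.line(o,P(x,-.026,.005),P(x,.026,.005),(0,0,255),1)
for y in(-.031,.031): cv2.line(o,P(-.122,y,.055),P(.122,y,.055),(0,255,0),1)
cv2.imwrite("pics/t1c.png",o[:,:,::-1])
E
```

```text
[((187.07603454589844, 304.8953857421875), (44.74704360961914, 45.60502624511719), array([0.4316, 0.3534, 0.048 ])), ((224.96734619140625, 215.36231994628906), (44.00812530517578, 44.507808685302734), array([0.6315, 0.2787, 0.048 ]))]
[ 0.4321 -0.2614  0.0843] [ 3.1411 -0.0318  0.0005] 0.01580213910317945 49.99946057796478
```

View pics/t1c.png

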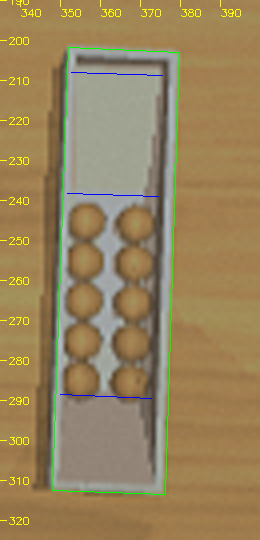

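The outline fits the trough. The marbles sit in two rows of five, at trough x from about -60 to +36 mm, and the scoop is gripped (15.8 mm opening, 50 N). Next I plan the lift and the approach over the gentle slope.

```bash
python3 plan.py .4321 -.2614 .19 -.012 5 .637 -.0336 .19 -.012 12 .637 -.0336 .112 -.012 5
```

```text
cur [ 0.4321 -0.2614  0.0843 -0.0203]
[{"dp": [0.0, 0.0, -0.0088], "turn": -0.001}, {"dp": [0.0, 0.0, -0.0264], "turn": -0.002}, {"dp": [0.0, 0.0, -0.0353], "turn": -0.003}, {"dp": [0.0, 0.0, -0.0264], "turn": -0.002}, {"dp": [0.0, 0.0, -0.0088]}, {"dp": [0.0037, -0.0043, 0.0]}, {"dp": [0.0113, -0.0128, 0.0]}, {"dp": [0.0187, -0.0213, 0.0]}]
[{"dp": [0.0224, -0.0256, 0.0]}, {"dp": [0.0225, -0.0255, 0.0]}, {"dp": [0.0225, -0.0256, 0.0]}, {"dp": [0.0224, -0.0256, 0.0]}, {"dp": [0.0225, -0.0256, 0.0]}, {"dp": [0.0224, -0.0256, 0.0]}, {"dp": [0.0187, -0.0213, 0.0]}, {"dp": [0.0113, -0.0128, 0.0]}]
[{"dp": [0.0037, -0.0043, 0.0]}, {"dp": [0.0, 0.0, 0.0065]}, {"dp": [0.0, 0.0, 0.0195]}, {"dp": [0.0, 0.0, 0.026]}, {"dp": [0.0, 0.0, 0.0195]}, {"dp": [0.0, 0.0, 0.0065]}]
end [ 0.637  -0.0336  0.112  -0.0123]
```

Call:
apply_moves(
  increments=[
    {"dp": [0.0, 0.0, -0.004], "turn": 0.0},
    {"dp": [0.0, 0.0, -0.012], "turn": -0.002},
    {"dp": [0.0, 0.0, -0.025], "turn": -0.002},
    {"dp": [0.0, 0.0, -0.03], "turn": -0.002},
    {"dp": [0.0, 0.0, -0.025], "turn": -0.002},
    {"dp": [0.0, 0.0, -0.01], "turn": 0.0},
    {"dp": [0.0, 0.0, 0.0], "turn": 0.0},
  ],
)

```text
time: 10.57
tcp_pos: [0.4325, -0.2616, 0.192]
tool_rot: [3.139, -0.019, 0.005]
contact_force: [0.1, 0.3, -1.0]
width: 0.0158
grasp_force: 50.0
```

Call:
apply_moves(
  increments=[
    {"dp": [0.005, -0.005, 0.0], "turn": 0.0},
    {"dp": [0.012, -0.013, 0.0], "turn": 0.0},
    {"dp": [0.02, -0.023, 0.0], "turn": 0.0},
    {"dp": [0.024, -0.028, 0.0], "turn": 0.0},
    {"dp": [0.024, -0.028, 0.0], "turn": 0.0},
    {"dp": [0.024, -0.028, 0.0], "turn": 0.0},
    {"dp": [0.024, -0.028, 0.0], "turn": 0.0},
    {"dp": [0.024, -0.028, 0.0], "turn": 0.0},
  ],
)

```text
time: 11.23
tcp_pos: [0.5917, -0.0799, 0.1877]
tool_rot: [-3.141, 0.019, 0.005]
contact_force: [2.1, -0.4, -0.5]
width: 0.0158
grasp_force: 50.0
```

Call:
apply_moves(
  increments=[
    {"dp": [0.022, -0.025, 0.0], "turn": 0.0},
    {"dp": [0.015, -0.015, 0.0], "turn": 0.0},
    {"dp": [0.006, -0.006, 0.0], "turn": 0.0},
    {"dp": [0.0, 0.0, 0.0], "turn": 0.0},
    {"dp": [0.0, 0.0, 0.0], "turn": 0.0},
  ],
)

```text
time: 11.65
tcp_pos: [0.6339, -0.0367, 0.1884]
tool_rot: [-3.141, 0.018, 0.004]
contact_force: [-0.2, -0.1, -1.9]
width: 0.0158
grasp_force: 50.0
```

```bash
python3 - <<'E'
from h import *
c=vision.get_calibration("wrist");im=vision.snapshot("wrist");cv2.imwrite("pics/w4.png",im[:,:,::-1])
print(state()["tcp_pos"])
for x in (.115,.122):
  for y in (-.031,-.026,.026,.031): print(x,y,proj("wrist",[.5463+x+.012*y,-.0325+y-.012*x,.055],c))
E
python3 plan.py .637 -.0336 .112 -.012 5
```

```text
[ 0.6338 -0.0373  0.1889]
0.115 -0.031 [349.5384 200.7393]
0.115 -0.026 [343.6539 200.7426]
0.115 0.026 [282.4578 200.7767]
0.115 0.031 [276.5737 200.7799]
0.122 -0.031 [349.7467 192.495 ]
0.122 -0.026 [343.8253 192.4984]
0.122 0.026 [282.2449 192.5329]
0.122 0.031 [276.3239 192.5362]
cur [ 0.6338 -0.0373  0.1889 -0.0127]
[{"dp": [0.0003, -0.0003, 0.0064]}, {"dp": [0.0008, -0.001, 0.0192]}, {"dp": [0.001, -0.0012, 0.0257]}, {"dp": [0.0008, -0.0009, 0.0192], "turn": -0.001}, {"dp": [0.0003, -0.0004, 0.0064]}]
end [ 0.637  -0.0336  0.112  -0.0117]
```

View pics/w4.png

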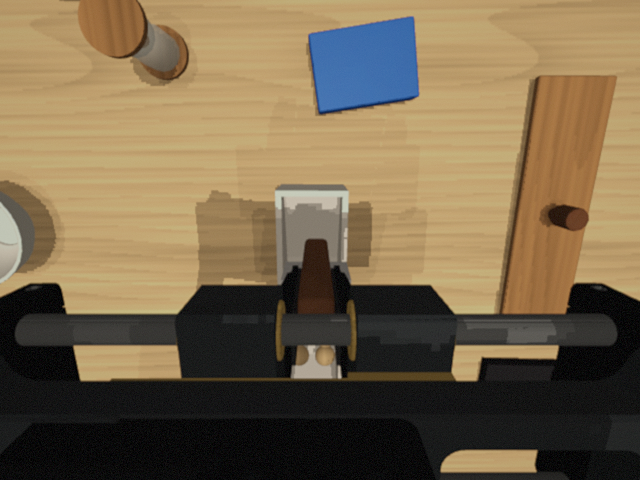

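The trough's side walls at columns 276 and 349 agree to within 1 mm. I'll lower the scoop over the gentle slope.

Call:
apply_moves(
  increments=[
    {"dp": [0.001, -0.001, 0.01], "turn": 0.0},
    {"dp": [0.001, -0.001, 0.02], "turn": 0.0},
    {"dp": [0.001, -0.001, 0.02], "turn": 0.0},
    {"dp": [0.0, -0.001, 0.015], "turn": 0.0},
    {"dp": [0.0, 0.0, 0.007], "turn": 0.0},
    {"dp": [0.0, 0.0, 0.003], "turn": 0.0},
    {"dp": [0.0, 0.0, 0.0], "turn": 0.0},
    {"dp": [0.0, 0.0, 0.0], "turn": 0.0},
  ],
)

```text
time: 12.37
tcp_pos: [0.638, -0.0332, 0.1158]
tool_rot: [3.141, -0.02, 0.001]
contact_force: [0.8, 0.5, -1.4]
width: 0.016
grasp_force: 50.0
```

```bash
python3 plan.py .582 -.033 .088 -.012 16
```

```text
cur [ 0.638  -0.0332  0.1158 -0.0127]
[{"dp": [-0.0007, 0.0, 0.0004]}, {"dp": [-0.0022, 0.0, 0.001]}, {"dp": [-0.0036, 0.0001, 0.0018]}, {"dp": [-0.0043, 0.0, 0.0021]}, {"dp": [-0.0043, 0.0, 0.0022]}, {"dp": [-0.0043, 0.0001, 0.0021]}, {"dp": [-0.0043, 0.0, 0.0021]}, {"dp": [-0.0043, 0.0001, 0.0022]}]
[{"dp": [-0.0043, 0.0, 0.0021]}, {"dp": [-0.0043, 0.0, 0.0021]}, {"dp": [-0.0043, 0.0001, 0.0022]}, {"dp": [-0.0043, 0.0, 0.0021], "turn": -0.001}, {"dp": [-0.0043, 0.0001, 0.0022]}, {"dp": [-0.0036, -0.0, 0.0017]}, {"dp": [-0.0022, 0.0, 0.0011]}, {"dp": [-0.0007, 0.0, 0.0004]}]
end [ 0.582  -0.033   0.088  -0.0117]
```

Call:
apply_moves(
  increments=[
    {"dp": [0.0, 0.0, 0.004], "turn": 0.0},
    {"dp": [0.0, 0.0, 0.004], "turn": 0.0},
    {"dp": [-0.004, 0.0, 0.0014], "turn": 0.0},
    {"dp": [-0.004, 0.0, 0.0015], "turn": 0.0},
    {"dp": [-0.004, 0.0, 0.0015], "turn": 0.0},
    {"dp": [-0.004, 0.0, 0.0015], "turn": 0.0},
    {"dp": [-0.004, 0.0, 0.0015], "turn": 0.0},
    {"dp": [0.0, 0.0, 0.0], "turn": 0.0},
  ],
)

```text
time: 13.03
tcp_pos: [0.6194, -0.0328, 0.1014]
tool_rot: [3.141, -0.019, 0.01]
contact_force: [4.8, 0.3, 7.5]
width: 0.0158
grasp_force: 50.0
```

Call:
apply_moves(
  increments=[
    {"dp": [-0.004, 0.0, 0.0015], "turn": 0.0},
    {"dp": [-0.004, 0.0, 0.0015], "turn": 0.0},
    {"dp": [-0.004, 0.0, 0.0015], "turn": 0.0},
    {"dp": [-0.004, 0.0, 0.0015], "turn": 0.0},
    {"dp": [-0.004, 0.0, 0.0015], "turn": 0.0},
    {"dp": [-0.003, 0.0, 0.001], "turn": 0.0},
    {"dp": [0.0, 0.0, 0.0], "turn": 0.0},
  ],
)

```text
time: 13.62
tcp_pos: [0.6076, -0.034, 0.1023]
tool_rot: [3.136, -0.021, 0.059]
contact_force: [25.8, -0.6, 63.7]
width: 0.016
grasp_force: 50.0
```

Blocked: 64 N, so the lip is riding on the marbles. I'll back off upward and check.

Call:
apply_moves(
  increments=[
    {"dp": [0.004, 0.0, -0.004], "turn": 0.0},
    {"dp": [0.006, 0.0, -0.006], "turn": 0.0},
    {"dp": [0.0, 0.0, -0.015], "turn": 0.0},
    {"dp": [0.0, 0.0, -0.02], "turn": 0.0},
    {"dp": [0.0, 0.0, -0.025], "turn": 0.0},
    {"dp": [0.0, 0.0, -0.02], "turn": 0.0},
    {"dp": [0.0, 0.0, -0.01], "turn": 0.0},
  ],
)

```text
time: 14.2
tcp_pos: [0.605, -0.0324, 0.1935]
tool_rot: [3.141, -0.019, 0.004]
contact_force: [0.4, -0.2, -0.9]
width: 0.0157
grasp_force: 50.0
```

Call:
apply_moves(
  increments=[
    {"dp": [0.0, 0.02, 0.0], "turn": 0.0},
    {"dp": [0.0, 0.035, 0.0], "turn": 0.0},
    {"dp": [0.0, 0.035, 0.0], "turn": 0.0},
    {"dp": [0.0, 0.035, 0.0], "turn": 0.0},
    {"dp": [0.0, 0.035, 0.0], "turn": 0.0},
    {"dp": [0.0, 0.02, 0.0], "turn": 0.0},
    {"dp": [0.0, 0.0, 0.0], "turn": 0.0},
  ],
)

```text
time: 14.78
tcp_pos: [0.6019, -0.2162, 0.1902]
tool_rot: [3.141, -0.025, -0.001]
contact_force: [-0.6, -0.1, -1.1]
width: 0.0159
grasp_force: 50.0
```

```bash
python3 - <<'E'
from h import *
s=state();print(s["tcp_pos"],s["tool_rot"],s["contact_force"])
im=vision.snapshot("top");im2=vision.snapshot("scene");cv2.imwrite("pics/t2.png",im[:,:,::-1]);cv2.imwrite("pics/s4.png",im2[:,:,::-1])
p=proj("scene",[*s["tcp_pos"][:2],s["tcp_pos"][2]-.04]);print(p);x,y=int(p[0]),int(p[1])
a=crop(im,335,190,400,325,4); b=crop(im2,max(x-50,0),max(y-50,0),x+50,y+60,5)
o=np.zeros((600,800,3),np.uint8);o[:a.shape[0],:a.shape[1]]=a;o[:b.shape[0],280:280+b.shape[1]]=b
cv2.imwrite("pics/c2.png",np.clip(o[:,:,::-1].astype(float)*1.5,0,255).astype(np.uint8))
E
```

```text
[ 0.6019 -0.2162  0.1902] [ 3.1411 -0.0247 -0.0013] [-0.5571 -0.0736 -1.1417]
[156.137  249.6036]
```

View pics/c2.png

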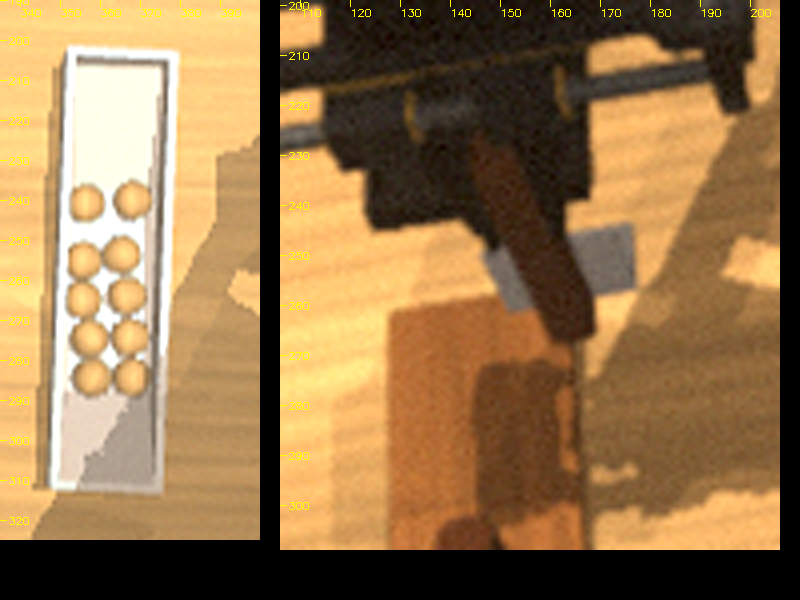

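```bash
python3 - <<'E'
from h import *
from scipy.optimize import least_squares
from scipy.spatial.transform import Rotation as Ro
s=state();T=np.array(s["tcp_pos"]);c=vision.get_calibration("scene")
obs=np.array([[168.8,265],[160.6,266],[176.6,243.4],[176.8,256.6],[151.4,261],[147,250]])
mod=np.array([[42,8,0],[42,-8,0],[24,22,36],[24,22,0],[24,-22,0],[24,-22,36]])/1e3
def pr(v):
    X=(mod-[.033,0,.080])@Ro.from_euler("yz",[v[0],-.0157]).as_matrix().T+T+[v[1],v[2],v[3]]
    return np.array([proj("scene",x,c) for x in X])
print(pr([0,0,0,0]))
f=lambda v:np.r_[(pr(v)-obs).ravel(),np.array(v[1:])/.003]
r=least_squares(f,[0,0,0,0]);print(r.x,r.fun.reshape(-1)[:12])
E
```

```text
[[169.1807 265.5309]
 [159.5921 267.2534]
 [172.1148 243.7522]
 [176.8482 255.3109]
 [150.7902 259.9258]
 [145.0557 248.4483]]
[-0.0087 -0.      0.0019 -0.0007] [ 1.5904  0.8381  0.2098  1.5606 -3.2405  0.5775  1.2565 -0.9328  0.6242
 -0.7182 -0.6662 -1.3288]
```

The tilt fit gives about 0, so the scoop is still straight in the grip. The marbles show a gap: the last pair, at rows about 240, has rolled to the foot of the gentle slope. I'll convert these to trough coordinates.

```bash
cat >> h.py <<'E'
def trough(p): 
    d=np.array(p[:2])-[.5463,-.0325]; c,s=np.cos(-.012),np.sin(-.012); return np.array([c*d[0]+s*d[1],-s*d[0]+c*d[1]])*1e3
def marbles(im,x0=335,y0=190,x1=400,y1=325,z=.016):
    S=6; a=cv2.resize(im[y0:y1,x0:x1],None,fx=S,fy=S,interpolation=cv2.INTER_CUBIC)
    sat=cv2.GaussianBlur(cv2.cvtColor(a,cv2.COLOR_RGB2HSV)[:,:,1],(0,0),4)
    c=cv2.HoughCircles(sat,cv2.HOUGH_GRADIENT,1,40,param1=60,param2=14,minRadius=24,maxRadius=34)
    return [] if c is None else [((u/S+x0),(v/S+y0)) for u,v,r in c[0]]
E
python3 - <<'E'
from h import *
im=cv2.imread("pics/t2.png")[:,:,::-1].copy()
for p in [(357,240.5),(368.7,239.7),(356,255),(365.7,253.5),(367,264),(356,265),(357,274.5),(367,274),(358,284.3),(367.5,284.3)]: print("eye",trough(ray("top",p,.016)))
for p in marbles(im): print(np.round(p,1),trough(ray("top",p,.016)))
E
```

```text
eye [39.5367 14.7695]
eye [ 42.4182 -11.7694]
eye [ 6.4816 15.9023]
eye [10.7565 -5.988 ]
eye [-12.9248  -9.722 ]
eye [-16.1697  15.1188]
eye [-37.5374  12.1151]
eye [-35.5206 -10.4665]
eye [-59.52     9.0967]
eye [-58.68   -12.3605]
[356.4 240.8] [38.9144 16.0758]
[368.2 240.1] [ 41.5037 -10.7747]
[366.6 263.9] [-12.7734  -8.7718]
[365.2 253.6] [10.5269 -4.9731]
[357.2 274.6] [-37.7031  11.5433]
[355.9 255.1] [ 6.2851 16.0848]
[358.1 283.9] [-58.6505   8.938 ]
[367.6 274.1] [-35.6568 -11.7924]
[355.4 264.9] [-16.0333  16.4464]
[367.6 284.6] [-59.3099 -12.5697]
```

Call:
apply_moves(
  increments=[
    {"dp": [0.001, -0.015, 0.0], "turn": -0.002},
    {"dp": [0.002, -0.03, 0.0], "turn": -0.002},
    {"dp": [0.002, -0.035, 0.0], "turn": 0.0},
    {"dp": [0.002, -0.035, 0.0], "turn": 0.0},
    {"dp": [0.002, -0.035, 0.0], "turn": 0.0},
    {"dp": [0.002, -0.022, 0.0], "turn": 0.0},
    {"dp": [0.001, -0.011, 0.0], "turn": 0.0},
    {"dp": [0.0, 0.0, 0.0], "turn": 0.0},
  ],
)

```text
time: 15.55
tcp_pos: [0.6159, -0.0256, 0.1913]
tool_rot: [-3.141, 0.006, 0.0]
contact_force: [0.3, 0.5, -1.1]
width: 0.0161
grasp_force: 50.0
```

Call:
apply_moves(
  increments=[
    {"dp": [0.0, 0.0, 0.01], "turn": 0.0},
    {"dp": [0.0, 0.0, 0.02], "turn": 0.0},
    {"dp": [0.0, 0.0, 0.02], "turn": 0.0},
    {"dp": [0.0, 0.0, 0.015], "turn": 0.0},
    {"dp": [0.0, 0.0, 0.008], "turn": 0.0},
    {"dp": [0.0, 0.0, 0.004], "turn": 0.0},
    {"dp": [0.0, 0.0, 0.0], "turn": 0.0},
    {"dp": [0.0, 0.0, 0.0], "turn": 0.0},
  ],
)

```text
time: 16.22
tcp_pos: [0.6165, -0.0299, 0.1146]
tool_rot: [3.141, -0.014, 0.001]
contact_force: [0.0, 0.1, -1.5]
width: 0.0156
grasp_force: 50.0
```

Call:
apply_moves(
  increments=[
    {"dp": [0.0, 0.0025, 0.003], "turn": 0.001},
    {"dp": [0.0, 0.0, 0.002], "turn": 0.001},
    {"dp": [0.0, 0.0, 0.0015], "turn": 0.0},
    {"dp": [0.0, 0.0, 0.0], "turn": 0.0},
    {"dp": [0.0, 0.0, 0.0], "turn": 0.0},
  ],
)

```text
time: 16.63
tcp_pos: [0.6162, -0.032, 0.1078]
tool_rot: [3.141, -0.016, 0.0]
contact_force: [-0.5, -0.6, -0.9]
width: 0.0158
grasp_force: 50.0
```

Call:
apply_moves(
  increments=[
    {"dp": [0.0, 0.0, 0.0007], "turn": 0.0},
    {"dp": [0.0, 0.0, 0.0007], "turn": 0.0},
    {"dp": [0.0, 0.0, 0.0], "turn": 0.0},
    {"dp": [0.0, 0.0, 0.0], "turn": 0.0},
  ],
)

```text
time: 16.97
tcp_pos: [0.6164, -0.032, 0.1067]
tool_rot: [3.141, -0.016, 0.001]
contact_force: [-0.3, 0.6, 3.6]
width: 0.0159
grasp_force: 50.0
```

Contact at 0.1067. I'll drag 18 mm in -x to roll the pair forward, lift, and look at the numbers.

Call:
apply_moves(
  increments=[
    {"dp": [-0.003, 0.0, 0.0], "turn": 0.0},
    {"dp": [-0.003, 0.0, 0.0], "turn": 0.0},
    {"dp": [-0.003, 0.0, 0.0], "turn": 0.0},
    {"dp": [-0.003, 0.0, 0.0], "turn": 0.0},
    {"dp": [-0.003, 0.0, 0.0], "turn": 0.0},
    {"dp": [-0.003, 0.0, 0.0], "turn": 0.0},
    {"dp": [0.0, 0.0, 0.0], "turn": 0.0},
  ],
)

```text
time: 17.55
tcp_pos: [0.5977, -0.0318, 0.1067]
tool_rot: [3.141, -0.016, 0.0]
contact_force: [-0.3, -0.1, 4.5]
width: 0.016
grasp_force: 50.0
```

Call:
apply_moves(
  increments=[
    {"dp": [0.0, 0.0, -0.005], "turn": 0.0},
    {"dp": [0.005, 0.0, -0.012], "turn": 0.0},
    {"dp": [0.012, 0.0, -0.012], "turn": 0.0},
    {"dp": [0.015, 0.0, -0.005], "turn": 0.0},
    {"dp": [0.008, 0.0, 0.0], "turn": 0.0},
    {"dp": [0.003, 0.0, 0.0], "turn": 0.0},
    {"dp": [0.0, 0.0, 0.0], "turn": 0.0},
  ],
)

```text
time: 18.13
tcp_pos: [0.6409, -0.0322, 0.1394]
tool_rot: [-3.141, 0.016, 0.002]
contact_force: [-0.2, -0.5, -2.5]
width: 0.0156
grasp_force: 50.0
```

```bash
python3 - <<'E'
from h import *
s=state();print(s["tcp_pos"],s["tool_rot"])
im=vision.snapshot("top");cv2.imwrite("pics/t3.png",im[:,:,::-1])
for p in sorted(marbles(im),key=lambda p:p[1]): print(np.round(p,1),trough(ray("top",p,.016)))
E
```

```text
[ 0.6409 -0.0322  0.1394] [-3.1414  0.0159  0.0021]
```

Call:
apply_moves(
  increments=[
    {"dp": [0.0, 0.0, 0.008], "turn": 0.0},
    {"dp": [0.0, 0.0, 0.012], "turn": 0.0},
    {"dp": [0.0, 0.0, 0.007], "turn": 0.0},
    {"dp": [0.0, 0.0, 0.003], "turn": 0.0},
    {"dp": [0.0, 0.0, 0.0], "turn": 0.0},
    {"dp": [0.0, 0.0, 0.0], "turn": 0.0},
  ],
)

```text
time: 18.68
tcp_pos: [0.6411, -0.0322, 0.11]
tool_rot: [3.142, -0.016, -0.001]
contact_force: [-0.1, 0.6, -1.1]
width: 0.0157
grasp_force: 50.0
```

Call:
apply_moves(
  increments=[
    {"dp": [0.0, 0.0, 0.001], "turn": 0.0},
    {"dp": [0.0, 0.0, 0.001], "turn": 0.0},
    {"dp": [0.0, 0.0, 0.0], "turn": 0.0},
    {"dp": [0.0, 0.0, 0.0], "turn": 0.0},
  ],
)

```text
time: 19.02
tcp_pos: [0.6412, -0.0322, 0.1085]
tool_rot: [3.141, -0.016, 0.0]
contact_force: [-0.0, -0.3, -1.3]
width: 0.0159
grasp_force: 50.0
```

Call:
apply_moves(
  increments=[
    {"dp": [0.0, 0.0, 0.001], "turn": 0.0},
    {"dp": [0.0, 0.0, 0.001], "turn": 0.0},
    {"dp": [0.0, 0.0, 0.0], "turn": 0.0},
    {"dp": [0.0, 0.0, 0.0], "turn": 0.0},
  ],
)

```text
time: 19.35
tcp_pos: [0.6412, -0.0322, 0.1063]
tool_rot: [3.141, -0.016, -0.0]
contact_force: [0.1, 0.6, -1.5]
width: 0.0156
grasp_force: 50.0
```

Call:
apply_moves(
  increments=[
    {"dp": [0.0, 0.0, 0.0007], "turn": 0.0},
    {"dp": [0.0, 0.0, 0.0007], "turn": 0.0},
    {"dp": [0.0, 0.0, 0.0], "turn": 0.0},
    {"dp": [0.0, 0.0, 0.0], "turn": 0.0},
  ],
)

```text
time: 19.68
tcp_pos: [0.6413, -0.0322, 0.1053]
tool_rot: [3.141, -0.016, 0.001]
contact_force: [-0.8, -0.1, 5.0]
width: 0.016
grasp_force: 50.0
```

The ramp is touched at 0.1055. I'll ride down it slowly.

Call:
apply_moves(
  increments=[
    {"dp": [-0.003, 0.0, 0.0009], "turn": 0.0},
    {"dp": [-0.003, 0.0, 0.0011], "turn": 0.0},
    {"dp": [-0.003, 0.0, 0.0011], "turn": 0.0},
    {"dp": [-0.003, 0.0, 0.0011], "turn": 0.0},
    {"dp": [-0.003, 0.0, 0.0011], "turn": 0.0},
    {"dp": [-0.003, 0.0, 0.0011], "turn": 0.0},
    {"dp": [-0.003, 0.0, 0.0011], "turn": 0.0},
    {"dp": [-0.003, 0.0, 0.0011], "turn": 0.0},
  ],
)

```text
time: 20.35
tcp_pos: [0.6175, -0.032, 0.0966]
tool_rot: [3.141, -0.016, 0.003]
contact_force: [3.6, -0.6, 7.1]
width: 0.0159
grasp_force: 50.0
```

Call:
apply_moves(
  increments=[
    {"dp": [-0.002, 0.0, 0.0007], "turn": 0.0},
    {"dp": [-0.002, 0.0, 0.0007], "turn": 0.0},
    {"dp": [-0.002, 0.0, 0.0007], "turn": 0.0},
    {"dp": [0.0, 0.0, 0.0], "turn": 0.0},
  ],
)

```text
time: 20.68
tcp_pos: [0.6111, -0.032, 0.0943]
tool_rot: [3.141, -0.016, 0.001]
contact_force: [2.5, -1.2, 3.9]
width: 0.0158
grasp_force: 50.0
```

Call:
apply_moves(
  increments=[
    {"dp": [-0.002, 0.0, 0.0007], "turn": 0.0},
    {"dp": [-0.002, 0.0, 0.0007], "turn": 0.0},
    {"dp": [-0.002, 0.0, 0.0007], "turn": 0.0},
    {"dp": [-0.002, 0.0, 0.0007], "turn": 0.0},
    {"dp": [0.0, 0.0, 0.0], "turn": 0.0},
  ],
)

```text
time: 21.1
tcp_pos: [0.6026, -0.0318, 0.0911]
tool_rot: [3.142, -0.016, -0.002]
contact_force: [-0.0, -0.3, 2.8]
width: 0.0159
grasp_force: 50.0
```

Call:
apply_moves(
  increments=[
    {"dp": [-0.002, 0.0, 0.0007], "turn": 0.0},
    {"dp": [-0.002, 0.0, 0.0007], "turn": 0.0},
    {"dp": [-0.002, 0.0, 0.0007], "turn": 0.0},
    {"dp": [0.0, 0.0, 0.0], "turn": 0.0},
  ],
)

```text
time: 21.43
tcp_pos: [0.5964, -0.0317, 0.0889]
tool_rot: [-3.141, 0.016, 0.002]
contact_force: [-0.1, 0.2, 2.5]
width: 0.0156
grasp_force: 50.0
```

Call:
apply_moves(
  increments=[
    {"dp": [-0.002, 0.0, 0.0007], "turn": 0.0},
    {"dp": [-0.002, 0.0, 0.0007], "turn": 0.0},
    {"dp": [-0.002, 0.0, 0.0007], "turn": 0.0},
    {"dp": [-0.002, 0.0, 0.0007], "turn": 0.0},
    {"dp": [0.0, 0.0, 0.0], "turn": 0.0},
  ],
)

```text
time: 21.85
tcp_pos: [0.5883, -0.0316, 0.0861]
tool_rot: [-3.141, 0.016, 0.002]
contact_force: [-1.0, -0.1, 0.3]
width: 0.0155
grasp_force: 50.0
```

Call:
apply_moves(
  increments=[
    {"dp": [-0.002, 0.0, 0.0007], "turn": 0.0},
    {"dp": [-0.002, 0.0, 0.0007], "turn": 0.0},
    {"dp": [-0.002, 0.0, 0.0007], "turn": 0.0},
    {"dp": [0.0, 0.0, 0.0], "turn": 0.0},
  ],
)

```text
time: 22.18
tcp_pos: [0.5842, -0.0318, 0.0852]
tool_rot: [3.141, -0.016, 0.005]
contact_force: [2.8, -1.2, 4.3]
width: 0.0157
grasp_force: 50.0
```

Call:
apply_moves(
  increments=[
    {"dp": [-0.002, 0.0, 0.0004], "turn": 0.0},
    {"dp": [-0.002, 0.0, 0.0003], "turn": 0.0},
    {"dp": [-0.002, 0.0, 0.0], "turn": 0.0},
    {"dp": [-0.002, 0.0, 0.0], "turn": 0.0},
    {"dp": [0.0, 0.0, 0.0], "turn": 0.0},
  ],
)

```text
time: 22.6
tcp_pos: [0.5771, -0.032, 0.0853]
tool_rot: [3.14, -0.016, 0.01]
contact_force: [5.7, -1.2, 10.8]
width: 0.0161
grasp_force: 50.0
```

Call:
apply_moves(
  increments=[
    {"dp": [-0.002, 0.0, 0.0], "turn": 0.0},
    {"dp": [-0.002, 0.0, 0.0], "turn": 0.0},
    {"dp": [-0.002, 0.0, 0.0], "turn": 0.0},
    {"dp": [0.0, 0.0, 0.0], "turn": 0.0},
  ],
)

```text
time: 22.93
tcp_pos: [0.5712, -0.0319, 0.0853]
tool_rot: [3.14, -0.016, 0.01]
contact_force: [5.2, -0.6, 12.0]
width: 0.0163
grasp_force: 50.0
```

Call:
apply_moves(
  increments=[
    {"dp": [-0.002, 0.0, -0.0009], "turn": 0.0},
    {"dp": [-0.002, 0.0, 0.0], "turn": 0.0},
    {"dp": [-0.002, 0.0, 0.0], "turn": 0.0},
    {"dp": [-0.002, 0.0, 0.0], "turn": 0.0},
    {"dp": [0.0, 0.0, 0.0], "turn": 0.0},
  ],
)

```text
time: 23.35
tcp_pos: [0.5615, -0.0316, 0.0852]
tool_rot: [3.141, -0.016, 0.003]
contact_force: [1.8, -1.4, 9.0]
width: 0.0158
grasp_force: 50.0
```

Call:
apply_moves(
  increments=[
    {"dp": [-0.002, 0.0, 0.0], "turn": 0.0},
    {"dp": [-0.002, 0.0, 0.0], "turn": 0.0},
    {"dp": [0.0, 0.0, 0.0], "turn": 0.0},
  ],
)

```text
time: 23.6
tcp_pos: [0.5577, -0.0316, 0.0852]
tool_rot: [3.141, -0.016, 0.004]
contact_force: [3.7, -0.6, 9.4]
width: 0.0161
grasp_force: 50.0
```

Call:
apply_moves(
  increments=[
    {"dp": [0.0, 0.0, -0.002], "turn": 0.0},
    {"dp": [0.0, 0.0, -0.003], "turn": 0.0},
    {"dp": [0.0, 0.0, -0.005], "turn": 0.0},
    {"dp": [0.0, 0.0, -0.007], "turn": 0.0},
    {"dp": [0.0, 0.0, -0.009], "turn": 0.0},
    {"dp": [0.0, 0.0, -0.011], "turn": 0.0},
    {"dp": [0.0, 0.0, -0.013], "turn": 0.0},
    {"dp": [0.0, 0.0, -0.014], "turn": 0.0},
  ],
)

```text
time: 24.27
tcp_pos: [0.557, -0.0313, 0.1499]
tool_rot: [3.141, -0.016, -0.0]
contact_force: [0.6, -0.2, -1.2]
width: 0.0155
grasp_force: 50.0
```

Call:
apply_moves(
  increments=[
    {"dp": [0.0, 0.0, -0.013], "turn": 0.0},
    {"dp": [0.0, 0.0, -0.01], "turn": 0.0},
    {"dp": [0.0, 0.0, -0.006], "turn": 0.0},
    {"dp": [0.0, 0.0, -0.003], "turn": 0.0},
    {"dp": [0.0, -0.002, 0.0], "turn": 0.0},
    {"dp": [0.0, -0.005, 0.0], "turn": 0.0},
    {"dp": [0.0, -0.009, 0.0], "turn": 0.0},
    {"dp": [0.0, -0.013, 0.0], "turn": 0.0},
  ],
)

```text
time: 24.93
tcp_pos: [0.5573, -0.0018, 0.18]
tool_rot: [-3.142, 0.017, 0.002]
contact_force: [0.3, 0.1, -2.0]
width: 0.016
grasp_force: 50.0
```

Call:
apply_moves(
  increments=[
    {"dp": [0.0, -0.016, 0.0], "turn": 0.0},
    {"dp": [0.0, -0.018, 0.0], "turn": 0.0},
    {"dp": [0.0, -0.018, 0.0], "turn": 0.0},
    {"dp": [0.0, -0.016, 0.0], "turn": 0.0},
    {"dp": [0.0, -0.012, 0.0], "turn": 0.0},
    {"dp": [0.0, -0.008, 0.0], "turn": 0.0},
    {"dp": [0.0, -0.004, 0.0], "turn": 0.0},
    {"dp": [0.0, -0.002, 0.0], "turn": 0.0},
  ],
)

```text
time: 25.6
tcp_pos: [0.5584, 0.0923, 0.1805]
tool_rot: [3.141, -0.015, -0.0]
contact_force: [0.5, -0.1, -2.1]
width: 0.0156
grasp_force: 50.0
```

```bash
python3 - <<'E'
from h import *
s=state();print(s["tcp_pos"],s["tool_rot"])
im=vision.snapshot("top");cv2.imwrite("pics/t4.png",im[:,:,::-1]);cv2.imwrite("pics/s5.png",vision.snapshot("scene")[:,:,::-1])
for p in sorted(marbles(im),key=lambda p:p[1]): print(np.round(p,1),trough(ray("top",p,.016)))
print([b[2] for b in bowls(im)])
E
```

```text
[0.5584 0.0923 0.1805] [ 3.1414 -0.0149 -0.0004]
[355.2 273.1] [-34.4971  16.1837]
[368.1 275.4] [-38.62   -13.0222]
[359.1 283.9] [-58.5621   6.6795]
[358.2 291.6] [-75.8601   7.9717]
[368.2 292.2] [-76.4752 -14.6399]
[array([0.4128, 0.3229, 0.048 ]), array([0.6315, 0.2787, 0.048 ])]
```

```bash
python3 - <<'E'
from h import *
im=cv2.imread("pics/t4.png")[:,:,::-1].copy();im2=cv2.imread("pics/s5.png")[:,:,::-1].copy()
s=state();p=proj("scene",[.53,.09,.11]);x,y=int(p[0]),int(p[1]);print(p)
o=np.zeros((600,800,3),np.uint8)
for (a,X,Y) in [(crop(im,335,230,400,325,4),0,0),(crop(im,160,270,260,340,2),0,400),(crop(im2,x-60,y-60,x+60,y+60,4),280,0)]: o[Y:Y+a.shape[0],X:X+a.shape[1]]=a
cv2.imwrite("pics/c3.png",np.clip(o[:,:,::-1].astype(float)*1.5,0,255).astype(np.uint8))
E
```

```text
[325.0067 199.0779]
```

View pics/c3.png

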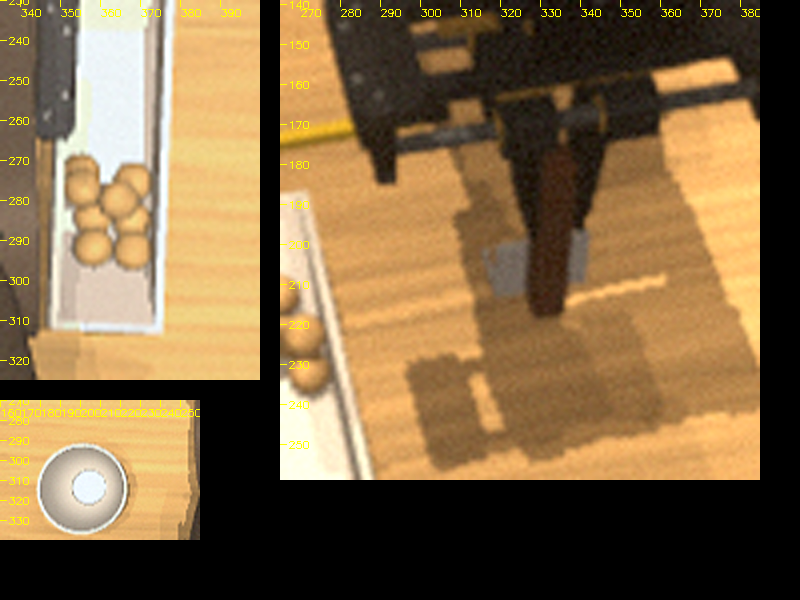

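Two marbles are in the pan: eight remain in the trough, at rows 271–292. Bowl1 has been knocked aside and now stands at (0.413, 0.323). I'll carry these gently to bowl2.

Call:
apply_moves(
  increments=[
    {"dp": [0.001, -0.002, 0.0], "turn": 0.0},
    {"dp": [0.002, -0.004, 0.0], "turn": 0.0},
    {"dp": [0.003, -0.006, 0.0], "turn": 0.0},
    {"dp": [0.004, -0.008, 0.0], "turn": 0.0},
    {"dp": [0.005, -0.01, 0.0], "turn": 0.0},
    {"dp": [0.006, -0.012, 0.0], "turn": 0.0},
    {"dp": [0.006, -0.012, 0.0], "turn": 0.0},
    {"dp": [0.006, -0.012, 0.0], "turn": 0.0},
  ],
)

```text
time: 26.37
tcp_pos: [0.5928, 0.1589, 0.1805]
tool_rot: [3.142, -0.015, 0.0]
contact_force: [-0.2, -0.3, -2.0]
width: 0.0157
grasp_force: 50.0
```

Call:
apply_moves(
  increments=[
    {"dp": [0.006, -0.012, 0.001], "turn": 0.0},
    {"dp": [0.006, -0.012, 0.002], "turn": 0.0},
    {"dp": [0.006, -0.012, 0.003], "turn": 0.0},
    {"dp": [0.006, -0.012, 0.003], "turn": 0.0},
    {"dp": [0.005, -0.012, 0.003], "turn": 0.0},
    {"dp": [0.005, -0.012, 0.003], "turn": 0.0},
    {"dp": [0.005, -0.011, 0.003], "turn": 0.0},
    {"dp": [0.005, -0.01, 0.003], "turn": 0.0},
  ],
)

```text
time: 27.03
tcp_pos: [0.6375, 0.2511, 0.1592]
tool_rot: [3.141, -0.016, -0.0]
contact_force: [0.9, -0.5, -1.7]
width: 0.0161
grasp_force: 50.0
```

Call:
apply_moves(
  increments=[
    {"dp": [0.004, -0.009, 0.003], "turn": 0.0},
    {"dp": [0.003, -0.008, 0.003], "turn": 0.0},
    {"dp": [0.002, -0.006, 0.003], "turn": 0.0},
    {"dp": [0.001, -0.004, 0.003], "turn": 0.0},
    {"dp": [0.001, -0.002, 0.003], "turn": 0.0},
    {"dp": [0.0, 0.0, 0.003], "turn": 0.0},
    {"dp": [0.0, 0.0, 0.002], "turn": 0.0},
    {"dp": [0.0, 0.0, 0.0], "turn": 0.0},
  ],
)

```text
time: 27.7
tcp_pos: [0.6481, 0.2783, 0.1391]
tool_rot: [3.141, -0.017, -0.001]
contact_force: [0.5, -0.2, -2.2]
width: 0.0154
grasp_force: 50.0
```

In position over bowl2. Now a sharp pull-back tips the marbles out.

Call:
apply_moves(
  increments=[
    {"dp": [0.041, 0.0, 0.0], "turn": 0.0},
    {"dp": [0.041, 0.0, 0.0], "turn": 0.0},
    {"dp": [0.03, 0.0, 0.0], "turn": 0.0},
    {"dp": [0.0, 0.0, -0.01], "turn": 0.0},
    {"dp": [0.0, 0.0, -0.02], "turn": 0.0},
    {"dp": [0.0, 0.0, -0.02], "turn": 0.0},
  ],
)

```text
time: 28.2
tcp_pos: [0.7601, 0.2769, 0.189]
tool_rot: [3.141, -0.017, -0.004]
contact_force: [-0.1, 0.1, -1.5]
width: 0.0158
grasp_force: 50.0
```

```bash
python3 - <<'E'
from h import *
s=state();print(s["tcp_pos"],s["tool_rot"])
im=vision.snapshot("top");cv2.imwrite("pics/t5.png",im[:,:,::-1])
print([b for b in bowls(im)])
for z in(.02,):
  for p in marbles(im,150,180,330,340,z): print(np.round(p,1),ray("top",p,z))
i2=vision.snapshot("scene");cv2.imwrite("pics/s6.png",i2[:,:,::-1])
# brown pixels inside the bowls (top)
h=cv2.cvtColor(im,cv2.COLOR_RGB2HSV)
for c in [(.6315,.2787),(.4128,.3229)]:
    u=proj("top",[*c,.03]); m=np.zeros(im.shape[:2],np.uint8);cv2.circle(m,(int(u[0]),int(u[1])),17,1,-1)
    b=((h[:,:,1]>110)&(m>0)).astype(np.uint8);print(c,u,b.sum(),[ (k[-1],q) for k,q in zip(*[x[1:] for x in cv2.connectedComponentsWithStats(b)[2:]])])
E
```

```text
[0.7601 0.2769 0.189 ] [ 3.1408 -0.0172 -0.0037]
[]
(0.6315, 0.2787) [226.2193 216.275 ] 0 []
(0.4128, 0.3229) [202.1806 313.5236] 0 []
```

Call:
apply_moves(
  increments=[
    {"dp": [-0.006, 0.015, 0.0], "turn": 0.0},
    {"dp": [-0.012, 0.033, 0.0], "turn": 0.0},
    {"dp": [-0.013, 0.035, 0.0], "turn": 0.0},
    {"dp": [-0.013, 0.035, 0.0], "turn": 0.0},
    {"dp": [-0.013, 0.035, 0.0], "turn": 0.0},
    {"dp": [-0.013, 0.035, 0.0], "turn": 0.0},
    {"dp": [-0.013, 0.035, 0.0], "turn": 0.0},
    {"dp": [-0.013, 0.035, 0.0], "turn": 0.0},
  ],
)

```text
time: 28.97
tcp_pos: [0.6601, 0.0191, 0.1891]
tool_rot: [3.141, -0.016, -0.001]
contact_force: [1.6, -0.1, -2.0]
width: 0.016
grasp_force: 50.0
```

Call:
apply_moves(
  increments=[
    {"dp": [-0.012, 0.03, 0.0], "turn": 0.0},
    {"dp": [-0.008, 0.018, 0.0], "turn": 0.0},
    {"dp": [0.0, 0.004, 0.0], "turn": 0.0},
    {"dp": [0.0, 0.0, 0.0], "turn": 0.0},
    {"dp": [0.0, 0.0, 0.0], "turn": 0.0},
  ],
)

```text
time: 29.38
tcp_pos: [0.6412, -0.0307, 0.1894]
tool_rot: [-3.141, 0.016, -0.0]
contact_force: [-0.4, -0.1, -2.4]
width: 0.0158
grasp_force: 50.0
```

```bash
cat > inbowl.py <<'E'
from h import *
s=state();print(s["tcp_pos"],s["tool_rot"])
im=vision.snapshot("top");cv2.imwrite("pics/tb%d.png"%int(s["time"]*10),im[:,:,::-1])
B=bowls(im);h=cv2.cvtColor(im,cv2.COLOR_RGB2HSV)
for b in B:
    u=proj("top",[*b[2][:2],.03]);m=np.zeros(im.shape[:2],np.uint8);cv2.circle(m,(int(u[0]),int(u[1])),17,1,-1)
    k=((h[:,:,1]>100)&(m>0)).astype(np.uint8);n,l,st,ce=cv2.connectedComponentsWithStats(k);print("bowl",b[2],"brown",[(int(a[4]),np.round(c,1)) for a,c in zip(st[1:],ce[1:]) if a[4]>8])
E
python3 inbowl.py
```

```text
[ 0.6412 -0.0307  0.1894] [-3.1414  0.0165 -0.0001]
bowl [0.4128 0.3229 0.048 ] brown []
bowl [0.6315 0.2787 0.048 ] brown [(126, array([227.8, 215.9]))]
```

Call:
apply_moves(
  increments=[
    {"dp": [-0.01, 0.0, 0.0], "turn": 0.0},
    {"dp": [-0.02, 0.001, 0.008], "turn": 0.0},
    {"dp": [-0.019, 0.0, 0.015], "turn": 0.0},
    {"dp": [-0.008, 0.0, 0.02], "turn": 0.0},
    {"dp": [0.0, 0.0, 0.02], "turn": 0.0},
    {"dp": [0.0, 0.0, 0.016], "turn": 0.0},
    {"dp": [0.0, 0.0, 0.01], "turn": 0.0},
    {"dp": [0.0, 0.0, 0.006], "turn": 0.0},
  ],
)

```text
time: 30.1
tcp_pos: [0.5841, -0.0306, 0.0933]
tool_rot: [-3.141, 0.014, 0.002]
contact_force: [-0.1, 0.0, -0.1]
width: 0.0162
grasp_force: 50.0
```

```bash
python3 - <<'E'
from h import *
import glob
im=cv2.imread(sorted(glob.glob("pics/tb*.png"))[-1])[:,:,::-1].copy();h=cv2.cvtColor(im,cv2.COLOR_RGB2HSV)
u=proj("top",[.6315,.2787,.03]);x,y=int(u[0]),int(u[1])
for r in range(y-14,y+15): print("".join("#" if h[r,c,1]>100 else "." for c in range(x-18,x+19)))
s=state();print(s["tcp_pos"])
E
```

```text
....................................#
....................................#
.....................................
.....................................
.....................................
.....................................
.....................................
.....................................
..............####...................
............#######..................
...........#########.................
...........#########.................
...........#########...####..........
...........#########..######.........
............########.########........
.............######.#########........
...............#....##########.......
.....................########........
.....................########........
.....................#######.........
.......................####..........
.....................................
.....................................
.....................................
.....................................
.....................................
....................................#
...................................##
..................................###
[ 0.5841 -0.0306  0.0933]
```

Two marbles show clearly in bowl2. Now the second scoop: down to the floor, then sweep.

Call:
apply_moves(
  increments=[
    {"dp": [0.0, 0.001, 0.003], "turn": 0.0},
    {"dp": [0.0, 0.0, 0.002], "turn": 0.0},
    {"dp": [0.0, 0.0, 0.0015], "turn": 0.0},
    {"dp": [0.0, 0.0, 0.001], "turn": 0.0},
    {"dp": [0.0, 0.0, 0.0], "turn": 0.0},
    {"dp": [0.0, 0.0, 0.0], "turn": 0.0},
  ],
)

```text
time: 30.6
tcp_pos: [0.5843, -0.0327, 0.0875]
tool_rot: [3.141, -0.016, 0.001]
contact_force: [-0.3, 0.6, -2.1]
width: 0.0157
grasp_force: 50.0
```

Call:
apply_moves(
  increments=[
    {"dp": [-0.003, 0.0, 0.001], "turn": 0.0},
    {"dp": [-0.003, 0.0, 0.001], "turn": 0.0},
    {"dp": [-0.003, 0.0, 0.0005], "turn": 0.0},
    {"dp": [-0.003, 0.0, 0.0], "turn": 0.0},
    {"dp": [-0.003, 0.0, 0.0], "turn": 0.0},
    {"dp": [-0.003, 0.0, 0.0], "turn": 0.0},
    {"dp": [0.0, 0.0, 0.0], "turn": 0.0},
  ],
)

```text
time: 31.18
tcp_pos: [0.5662, -0.0326, 0.0852]
tool_rot: [3.141, -0.016, 0.002]
contact_force: [0.7, -0.4, 8.0]
width: 0.0157
grasp_force: 50.0
```

Call:
apply_moves(
  increments=[
    {"dp": [-0.003, 0.0, 0.0], "turn": 0.0},
    {"dp": [-0.003, 0.0, 0.0], "turn": 0.0},
    {"dp": [-0.003, 0.0, 0.0], "turn": 0.0},
    {"dp": [-0.003, 0.0, 0.0], "turn": 0.0},
    {"dp": [0.0, 0.0, 0.0], "turn": 0.0},
  ],
)

```text
time: 31.6
tcp_pos: [0.5542, -0.0325, 0.0852]
tool_rot: [3.141, -0.016, 0.002]
contact_force: [1.2, -0.2, 7.9]
width: 0.016
grasp_force: 50.0
```

Call:
apply_moves(
  increments=[
    {"dp": [-0.002, 0.0, 0.0], "turn": 0.0},
    {"dp": [-0.002, 0.0, 0.0], "turn": 0.0},
    {"dp": [-0.002, 0.0, 0.0], "turn": 0.0},
    {"dp": [-0.002, 0.0, 0.0], "turn": 0.0},
    {"dp": [-0.002, 0.0, 0.0], "turn": 0.0},
    {"dp": [0.0, 0.0, 0.0], "turn": 0.0},
  ],
)

```text
time: 32.1
tcp_pos: [0.5445, -0.0324, 0.0852]
tool_rot: [3.141, -0.016, 0.003]
contact_force: [3.0, -0.8, 8.2]
width: 0.016
grasp_force: 50.0
```

Call:
apply_moves(
  increments=[
    {"dp": [-0.002, 0.0, 0.0], "turn": 0.0},
    {"dp": [-0.002, 0.0, 0.0], "turn": 0.0},
    {"dp": [-0.002, 0.0, 0.0], "turn": 0.0},
    {"dp": [-0.002, 0.0, 0.0], "turn": 0.0},
    {"dp": [0.0, 0.0, 0.0], "turn": 0.0},
  ],
)

```text
time: 32.52
tcp_pos: [0.5365, -0.0323, 0.0852]
tool_rot: [3.141, -0.016, 0.003]
contact_force: [2.4, -1.1, 8.1]
width: 0.0156
grasp_force: 50.0
```

Call:
apply_moves(
  increments=[
    {"dp": [-0.002, 0.0, 0.0], "turn": 0.0},
    {"dp": [-0.002, 0.0, 0.0], "turn": 0.0},
    {"dp": [0.0, 0.0, 0.0], "turn": 0.0},
    {"dp": [0.0, 0.0, -0.002], "turn": 0.0},
    {"dp": [0.0, 0.0, -0.003], "turn": 0.0},
    {"dp": [0.0, 0.0, -0.005], "turn": 0.0},
    {"dp": [0.0, 0.0, -0.007], "turn": 0.0},
    {"dp": [0.0, 0.0, -0.009], "turn": 0.0},
  ],
)

```text
time: 33.18
tcp_pos: [0.5317, -0.032, 0.1109]
tool_rot: [-3.141, 0.016, 0.003]
contact_force: [-0.3, 0.4, -0.8]
width: 0.0155
grasp_force: 50.0
```

Call:
apply_moves(
  increments=[
    {"dp": [0.0, 0.0, -0.011], "turn": 0.0},
    {"dp": [0.0, 0.0, -0.013], "turn": 0.0},
    {"dp": [0.0, 0.0, -0.014], "turn": 0.0},
    {"dp": [0.0, 0.0, -0.013], "turn": 0.0},
    {"dp": [0.0, 0.0, -0.01], "turn": 0.0},
    {"dp": [0.0, 0.0, -0.006], "turn": 0.0},
    {"dp": [0.0, -0.002, -0.003], "turn": 0.0},
    {"dp": [0.0, -0.005, 0.0], "turn": 0.0},
  ],
)

```text
time: 33.85
tcp_pos: [0.5323, -0.0252, 0.1811]
tool_rot: [3.141, -0.017, 0.001]
contact_force: [-0.3, -0.0, -1.6]
width: 0.0157
grasp_force: 50.0
```

Call:
apply_moves(
  increments=[
    {"dp": [0.0, -0.009, 0.0], "turn": 0.0},
    {"dp": [0.0, -0.013, 0.0], "turn": 0.0},
    {"dp": [0.0, -0.016, 0.0], "turn": 0.0},
    {"dp": [0.0, -0.018, 0.0], "turn": 0.0},
    {"dp": [0.0, -0.018, 0.0], "turn": 0.0},
    {"dp": [0.0, -0.018, 0.0], "turn": 0.0},
    {"dp": [0.0, -0.018, 0.0], "turn": 0.0},
    {"dp": [0.0, -0.016, 0.0], "turn": 0.0},
  ],
)

```text
time: 34.52
tcp_pos: [0.5329, 0.1031, 0.18]
tool_rot: [3.142, -0.015, -0.002]
contact_force: [-0.3, 0.1, -1.1]
width: 0.0157
grasp_force: 50.0
```

Call:
apply_moves(
  increments=[
    {"dp": [0.0, -0.012, 0.0], "turn": 0.0},
    {"dp": [0.0, -0.008, 0.0], "turn": 0.0},
    {"dp": [0.0, -0.004, 0.0], "turn": 0.0},
    {"dp": [0.0, -0.002, 0.0], "turn": 0.0},
  ],
)

```text
time: 34.85
tcp_pos: [0.5337, 0.1275, 0.1804]
tool_rot: [3.141, -0.015, -0.001]
contact_force: [1.2, 0.5, -1.8]
width: 0.0157
grasp_force: 50.0
```

```bash
python3 inbowl.py; python3 - <<'E'
from h import *
import glob
im=cv2.imread(max(glob.glob("pics/tb*.png")))[:,:,::-1].copy();h=cv2.cvtColor(im,cv2.COLOR_RGB2HSV)
for p in sorted(marbles(im),key=lambda p:p[1]): print(np.round(p,1),trough(ray("top",p,.016)))
o=crop(im,335,230,400,325,6);cv2.imwrite("pics/c4.png",np.clip(o[:,:,::-1].astype(float)*1.5,0,255).astype(np.uint8))
E
```

```text
[0.5337 0.1275 0.1804] [ 3.1414 -0.015  -0.0006]
bowl [0.4127 0.3229 0.048 ] brown []
bowl [0.6316 0.2788 0.048 ] brown [(127, array([227.8, 215.9]))]
[368.6 250.1] [ 18.7757 -12.2772]
[356.1 262.6] [-10.6944  15.1191]
[355.8 272.2] [-32.5721  15.1178]
[356.6 282.8] [-56.1588  12.4162]
[368.1 285.9] [-62.264  -13.7975]
[367.9 292.6] [-77.2526 -13.9123]
```

```bash
python3 - <<'E'
from h import *
import glob
im=cv2.imread(max(glob.glob("pics/tb*.png")))[:,:,::-1].copy();h=cv2.cvtColor(im,cv2.COLOR_RGB2HSV)
for r in range(235,305): print(r,"".join("#" if h[r,c,1]>125 else "." for c in range(346,380)))
E
```

```text
235 ..#..............................#
236 ..#..............................#
237 ..#...............................
238 .................................#
239 .................................#
240 .##..............................#
241 ..#..............................#
242 ..#..............................#
243 ..#..............................#
244 #.#..............................#
245 .#...............................#
246 ..#..................###.........#
247 ..#................#######......##
248 ...................####.###.....##
249 .#................###...###.....##
250 ..................##.....##.....##
251 #..................###...##.....##
252 ##.................#######......##
253 #....................####.......##
254 .#..............................##
255 ##..............................##
256 .#..............................##
257 .#..............................##
258 ##..............................#.
259 .#.....######...................##
260 ##....####.###..................##
261 ##....###...##..................##
262 ##....###...##..................##
263 ##..
[... 929 characters left out ...]
87 #..................##.###......###
288 #..............................###
289 ...................######......###
290 #..................#######.....#.#
291 #.................###..####....#..
292 #.................###....##....##.
293 #.................###....#.....##.
294 #.................#####.##........
295 #..................#######.....##.
296 #....................###.......###
297 ...............................##.
298 ...............................###
299 ...............................#..
300 ..................................
301 ...............................#..
302 ...............................#..
303 ..............................#...
304 ..............................####
```

Exactly six marbles remain, so two are in the pan. On to bowl1 at its new place.

Call:
apply_moves(
  increments=[
    {"dp": [-0.001, -0.002, 0.0], "turn": 0.0},
    {"dp": [-0.002, -0.004, 0.0], "turn": 0.0},
    {"dp": [-0.003, -0.006, 0.0], "turn": 0.0},
    {"dp": [-0.004, -0.008, 0.0], "turn": 0.0},
    {"dp": [-0.005, -0.01, 0.0], "turn": 0.0},
    {"dp": [-0.006, -0.012, 0.0], "turn": 0.0},
    {"dp": [-0.007, -0.012, 0.0], "turn": 0.0},
    {"dp": [-0.007, -0.012, 0.0], "turn": 0.0},
  ],
)

```text
time: 35.57
tcp_pos: [0.4986, 0.1947, 0.1806]
tool_rot: [3.142, -0.015, -0.0]
contact_force: [0.2, -1.5, -1.1]
width: 0.0159
grasp_force: 50.0
```

Call:
apply_moves(
  increments=[
    {"dp": [-0.007, -0.012, 0.001], "turn": 0.0},
    {"dp": [-0.007, -0.012, 0.002], "turn": 0.0},
    {"dp": [-0.007, -0.012, 0.003], "turn": 0.0},
    {"dp": [-0.007, -0.012, 0.003], "turn": 0.0},
    {"dp": [-0.007, -0.012, 0.003], "turn": 0.0},
    {"dp": [-0.007, -0.012, 0.003], "turn": 0.0},
    {"dp": [-0.006, -0.012, 0.003], "turn": 0.0},
    {"dp": [-0.006, -0.011, 0.003], "turn": 0.0},
  ],
)

```text
time: 36.23
tcp_pos: [0.4453, 0.2903, 0.1595]
tool_rot: [3.142, -0.015, 0.0]
contact_force: [-0.5, 0.6, -1.1]
width: 0.0158
grasp_force: 50.0
```

Call:
apply_moves(
  increments=[
    {"dp": [-0.005, -0.01, 0.003], "turn": 0.0},
    {"dp": [-0.004, -0.008, 0.003], "turn": 0.0},
    {"dp": [-0.003, -0.006, 0.003], "turn": 0.0},
    {"dp": [-0.002, -0.005, 0.003], "turn": 0.0},
    {"dp": [-0.002, -0.003, 0.003], "turn": 0.0},
    {"dp": [-0.001, -0.001, 0.003], "turn": 0.0},
    {"dp": [0.0, 0.0, 0.002], "turn": 0.0},
    {"dp": [0.0, 0.0, 0.0], "turn": 0.0},
  ],
)

```text
time: 36.9
tcp_pos: [0.4298, 0.3216, 0.1391]
tool_rot: [3.141, -0.017, -0.001]
contact_force: [0.1, -0.3, -2.5]
width: 0.0157
grasp_force: 50.0
```

Call:
apply_moves(
  increments=[
    {"dp": [0.041, 0.0, 0.0], "turn": 0.0},
    {"dp": [0.041, 0.0, 0.0], "turn": 0.0},
    {"dp": [0.03, 0.0, 0.0], "turn": 0.0},
    {"dp": [0.0, 0.0, -0.01], "turn": 0.0},
    {"dp": [0.0, 0.0, -0.02], "turn": 0.0},
    {"dp": [0.0, 0.0, -0.02], "turn": 0.0},
  ],
)

```text
time: 37.4
tcp_pos: [0.5419, 0.32, 0.1893]
tool_rot: [3.141, -0.018, -0.003]
contact_force: [-1.1, 0.0, -0.9]
width: 0.0158
grasp_force: 50.0
```

Call:
apply_moves(
  increments=[
    {"dp": [0.0, 0.015, 0.0], "turn": 0.0},
    {"dp": [0.0, 0.03, 0.0], "turn": 0.0},
    {"dp": [0.0, 0.035, 0.0], "turn": 0.0},
    {"dp": [0.0, 0.035, 0.0], "turn": 0.0},
    {"dp": [0.0, 0.035, 0.0], "turn": 0.0},
    {"dp": [0.0, 0.035, 0.0], "turn": 0.0},
    {"dp": [0.0, 0.035, 0.0], "turn": 0.0},
    {"dp": [0.0, 0.03, 0.0], "turn": 0.0},
  ],
)

```text
time: 38.07
tcp_pos: [0.5382, 0.068, 0.1892]
tool_rot: [3.141, -0.017, -0.001]
contact_force: [0.4, 0.2, -1.3]
width: 0.0159
grasp_force: 50.0
```

Call:
apply_moves(
  increments=[
    {"dp": [0.0, 0.015, 0.0], "turn": 0.0},
    {"dp": [0.0, 0.005, 0.0], "turn": 0.0},
    {"dp": [0.0, 0.0, 0.0], "turn": 0.0},
  ],
)

```text
time: 38.32
tcp_pos: [0.5386, 0.0494, 0.1893]
tool_rot: [3.141, -0.02, -0.001]
contact_force: [0.0, 0.5, -2.2]
width: 0.0158
grasp_force: 50.0
```

```bash
python3 inbowl.py; python3 - <<'E'
from h import *
import glob
im=cv2.imread(max(glob.glob("pics/tb*.png")))[:,:,::-1].copy();h=cv2.cvtColor(im,cv2.COLOR_RGB2HSV)
u=proj("top",[.4127,.3229,.03]);x,y=int(u[0]),int(u[1])
for r in range(y-14,y+15): print("".join("#" if h[r,c,1]>100 else "." for c in range(x-18,x+19)))
E
python3 plan.py .4321 -.2614 .19 -.0203 10
```

```text
[0.5386 0.0494 0.1893] [ 3.1414 -0.0197 -0.0007]
bowl [0.4128 0.3229 0.048 ] brown [(133, array([201.5, 315.2]))]
bowl [0.6314 0.2787 0.048 ] brown [(127, array([227.8, 215.9]))]
...................................##
...................................##
....................................#
.....................................
.....................................
.....................................
.....................................
.....................................
.....................................
............#####....................
...........########..................
..........#########..................
..........#########..................
..........#########..................
..........#########..................
..........#########..................
...........#############.............
..............#..########............
.................#########...........
.................#########...........
.................#########...........
.................#########...........
.................########............
..................######.............
.........
[... 252 characters left out ...]
0.0001], 'turn': 0.001}
OVER 5 {'dp': [-0.0145, 0.0448, -0.0001], 'turn': 0.001}
OVER 6 {'dp': [-0.0146, 0.0448, -0.0001], 'turn': 0.002}
OVER 7 {'dp': [-0.0144, 0.0448, -0.0001], 'turn': 0.001}
[{"dp": [-0.0025, 0.0075, -0.0]}, {"dp": [-0.0073, 0.0223, -0.0001], "turn": 0.001}, {"dp": [-0.0122, 0.0373, -0.0], "turn": 0.001}, {"dp": [-0.0147, 0.0447, -0.0001], "turn": 0.001}, {"dp": [-0.0145, 0.0448, -0.0001], "turn": 0.001}, {"dp": [-0.0146, 0.0448, -0.0001], "turn": 0.002}, {"dp": [-0.0144, 0.0448, -0.0001], "turn": 0.001}, {"dp": [-0.012, 0.0373, -0.0], "turn": 0.001}]
[{"dp": [-0.0072, 0.0225, -0.0001], "turn": 0.001}, {"dp": [-0.0024, 0.0074, 0.0]}]
end [ 0.4321 -0.2614  0.19   -0.0205]
```

Both bowls hold two marbles. Next, return the scoop to its tray.

Call:
apply_moves(
  increments=[
    {"dp": [-0.004, 0.012, 0.0], "turn": 0.001},
    {"dp": [-0.009, 0.028, 0.0], "turn": 0.002},
    {"dp": [-0.011, 0.034, 0.0], "turn": 0.002},
    {"dp": [-0.011, 0.034, 0.0], "turn": 0.002},
    {"dp": [-0.011, 0.034, 0.0], "turn": 0.002},
    {"dp": [-0.011, 0.034, 0.0], "turn": 0.0},
    {"dp": [-0.011, 0.034, 0.0], "turn": 0.0},
    {"dp": [-0.011, 0.034, 0.0], "turn": 0.0},
  ],
)

```text
time: 39.03
tcp_pos: [0.4553, -0.1926, 0.1896]
tool_rot: [3.141, -0.027, 0.0]
contact_force: [0.2, -0.7, -0.9]
width: 0.0158
grasp_force: 50.0
```

Call:
apply_moves(
  increments=[
    {"dp": [-0.011, 0.032, 0.0], "turn": 0.0},
    {"dp": [-0.008, 0.024, 0.0], "turn": 0.0},
    {"dp": [-0.004, 0.01, 0.0], "turn": 0.0},
    {"dp": [0.0, 0.003, 0.0], "turn": 0.0},
    {"dp": [0.0, 0.0, 0.0], "turn": 0.0},
    {"dp": [0.0, 0.0, 0.0], "turn": 0.0},
  ],
)

```text
time: 39.53
tcp_pos: [0.4321, -0.2592, 0.1896]
tool_rot: [-3.141, 0.029, 0.0]
contact_force: [-0.1, -1.2, -1.9]
width: 0.0157
grasp_force: 50.0
```

```bash
python3 plan.py .4321 -.2614 .088 -.0203 7
```

```text
cur [ 0.4321 -0.2592  0.1896 -0.0182]
[{"dp": [0.0, 0.0001, 0.0042]}, {"dp": [0.0, 0.0003, 0.0127]}, {"dp": [0.0, 0.0004, 0.0212], "turn": 0.001}, {"dp": [0.0, 0.0005, 0.0254]}, {"dp": [0.0, 0.0005, 0.0211], "turn": 0.001}, {"dp": [0.0, 0.0003, 0.0127]}, {"dp": [0.0, 0.0001, 0.0043]}]
end [ 0.4321 -0.2614  0.088  -0.0202]
```

Call:
apply_moves(
  increments=[
    {"dp": [0.0, 0.001, 0.005], "turn": 0.0},
    {"dp": [0.0, 0.001, 0.015], "turn": 0.001},
    {"dp": [0.0, 0.0, 0.022], "turn": 0.001},
    {"dp": [0.0, 0.0, 0.025], "turn": 0.0},
    {"dp": [0.0, 0.0, 0.018], "turn": 0.0},
    {"dp": [0.0, 0.0, 0.01], "turn": 0.0},
    {"dp": [0.0, 0.0, 0.005], "turn": 0.0},
    {"dp": [0.0, 0.0, 0.0], "turn": 0.0},
  ],
)

```text
time: 40.2
tcp_pos: [0.4318, -0.2618, 0.089]
tool_rot: [-3.141, 0.032, 0.002]
contact_force: [-0.2, 0.6, -1.4]
width: 0.0161
grasp_force: 50.0
```

Call:
apply_moves(
  increments=[
    {"dp": [0.0, 0.0, 0.002], "turn": 0.0},
    {"dp": [0.0, 0.0, 0.0015], "turn": 0.0},
    {"dp": [0.0, 0.0, 0.0], "turn": 0.0},
    {"dp": [0.0, 0.0, 0.0], "turn": 0.0},
  ],
)

```text
time: 40.53
tcp_pos: [0.4319, -0.2625, 0.0867]
tool_rot: [3.141, -0.033, 0.001]
contact_force: [-1.1, -0.2, -0.6]
width: 0.0155
grasp_force: 50.0
```

Call:
apply_moves(
  increments=[
    {"dp": [0.0, 0.0, 0.001], "turn": 0.0},
    {"dp": [0.0, 0.0, 0.001], "turn": 0.0},
    {"dp": [0.0, 0.0, 0.0], "turn": 0.0},
    {"dp": [0.0, 0.0, 0.0], "turn": 0.0},
  ],
)

```text
time: 40.87
tcp_pos: [0.4318, -0.2625, 0.0842]
tool_rot: [3.141, -0.033, 0.0]
contact_force: [0.8, 0.1, 0.6]
width: 0.0158
grasp_force: 50.0
```

Call:
apply_moves(
  hand=0.05,
  increments=[
    {"dp": [0.0, 0.0, 0.0003], "turn": 0.0},
    {"dp": [0.0, 0.0, 0.0], "turn": 0.0},
    {"dp": [0.0, 0.0, 0.0], "turn": 0.0},
    {"dp": [0.0, 0.0, 0.0], "turn": 0.0},
    {"dp": [0.0, 0.0, 0.0], "turn": 0.0},
    {"dp": [0.0, 0.0, 0.0], "turn": 0.0},
    {"dp": [0.0, 0.0, 0.0], "turn": 0.0},
  ],
)

```text
time: 41.45
tcp_pos: [0.4317, -0.2624, 0.0838]
tool_rot: [3.141, -0.033, -0.0]
contact_force: [0.6, -0.0, -0.1]
width: 0.0489
grasp_force: 0.0
```

Call:
apply_moves(
  increments=[
    {"dp": [0.0, 0.0, -0.008], "turn": 0.0},
    {"dp": [0.0, 0.0, -0.02], "turn": 0.0},
    {"dp": [0.0, 0.0, -0.03], "turn": 0.0},
    {"dp": [0.0, 0.0, -0.03], "turn": 0.0},
    {"dp": [0.01, 0.0, -0.01], "turn": 0.0},
    {"dp": [0.03, 0.0, 0.0], "turn": 0.0},
    {"dp": [0.035, 0.0, 0.0], "turn": 0.0},
    {"dp": [0.035, 0.001, 0.0], "turn": -0.002},
  ],
)

```text
time: 42.12
tcp_pos: [0.5429, -0.2657, 0.1834]
tool_rot: [3.141, -0.031, 0.002]
contact_force: [0.1, -0.4, 0.9]
width: 0.0501
grasp_force: 0.0
```

Call:
apply_moves(
  increments=[
    {"dp": [0.035, 0.001, 0.0], "turn": -0.002},
    {"dp": [0.035, 0.001, 0.0], "turn": -0.002},
    {"dp": [0.02, 0.0, 0.0], "turn": 0.0},
    {"dp": [0.006, 0.0, 0.0], "turn": 0.0},
    {"dp": [0.0, 0.0, 0.0], "turn": 0.0},
    {"dp": [0.0, 0.0, 0.0], "turn": 0.0},
  ],
)

```text
time: 42.62
tcp_pos: [0.6367, -0.2692, 0.1818]
tool_rot: [-3.141, 0.024, 0.001]
contact_force: [-0.1, 0.4, -0.2]
width: 0.05
grasp_force: 0.0
```

```bash
python3 inbowl.py; python3 plan.py .639 -.2708 .0345 -.0137 8
```

```text
[ 0.6367 -0.2692  0.1818] [-3.1413  0.0237  0.0014]
bowl [0.4128 0.323  0.048 ] brown [(132, array([201.4, 315.3]))]
bowl [0.6315 0.2786 0.048 ] brown [(127, array([227.8, 215.9]))]
cur [ 0.6364 -0.2694  0.182  -0.0155]
[{"dp": [0.0001, 0.0, 0.0049]}, {"dp": [0.0002, 0.0002, 0.0148]}, {"dp": [0.0005, 0.0002, 0.0246], "turn": -0.001}, {"dp": [0.0005, 0.0003, 0.0295]}, {"dp": [0.0005, 0.0003, 0.0295]}, {"dp": [0.0004, 0.0002, 0.0246], "turn": -0.001}, {"dp": [0.0003, 0.0001, 0.0147]}, {"dp": [0.0001, 0.0001, 0.0049]}]
end [ 0.639  -0.2708  0.0345 -0.0135]
```

Call:
apply_moves(
  increments=[
    {"dp": [0.001, 0.001, 0.01], "turn": -0.001},
    {"dp": [0.001, 0.0, 0.022], "turn": -0.001},
    {"dp": [0.001, 0.0, 0.03], "turn": 0.0},
    {"dp": [0.0, 0.0, 0.032], "turn": 0.0},
    {"dp": [0.0, 0.0, 0.028], "turn": 0.0},
    {"dp": [0.0, 0.0, 0.014], "turn": 0.0},
    {"dp": [0.0, 0.0, 0.006], "turn": 0.0},
    {"dp": [0.0, 0.0, 0.003], "turn": 0.0},
  ],
)

```text
time: 43.33
tcp_pos: [0.6402, -0.2707, 0.0364]
tool_rot: [-3.141, 0.021, 0.001]
contact_force: [0.2, 0.1, -0.2]
width: 0.0497
grasp_force: 0.0
```

Call:
apply_moves(
  increments=[
    {"dp": [0.0, 0.0, 0.001], "turn": 0.0},
    {"dp": [0.0, 0.0, 0.0], "turn": 0.0},
    {"dp": [0.0, 0.0, 0.0], "turn": 0.0},
  ],
)

```text
time: 43.58
tcp_pos: [0.6412, -0.2708, 0.0374]
tool_rot: [3.14, -0.021, 0.003]
contact_force: [-0.1, 0.6, -0.0]
width: 0.0503
grasp_force: 0.0
```

Call:
apply_moves(
  increments=[
    {"dp": [-0.002, 0.0, 0.0015], "turn": 0.0},
    {"dp": [0.0, 0.0, 0.001], "turn": 0.0},
    {"dp": [0.0, 0.0, 0.0], "turn": 0.0},
    {"dp": [0.0, 0.0, 0.0], "turn": 0.0},
  ],
)

```text
time: 43.92
tcp_pos: [0.6387, -0.2704, 0.0335]
tool_rot: [3.141, -0.021, 0.0]
contact_force: [-0.5, 0.6, 0.1]
width: 0.0499
grasp_force: 0.0
```

Call:
apply_moves(
  hand=0.0,
  newtons=40,
  increments=[
    {"dp": [0.0, 0.0, 0.0], "turn": 0.0},
    {"dp": [0.0, 0.0, 0.0], "turn": 0.0},
    {"dp": [0.0, 0.0, 0.0], "turn": 0.0},
    {"dp": [0.0, 0.0, 0.0], "turn": 0.0},
    {"dp": [0.0, 0.0, 0.0], "turn": 0.0},
    {"dp": [0.0, 0.0, 0.0], "turn": 0.0},
    {"dp": [0.0, 0.0, 0.0], "turn": 0.0},
  ],
)

```text
time: 44.5
tcp_pos: [0.6387, -0.2705, 0.0333]
tool_rot: [3.141, -0.021, 0.0]
contact_force: [-0.6, -0.3, -0.7]
width: 0.0211
grasp_force: 40.0
```

```bash
python3 - <<'E'
from h import *
s=state();print(s["tcp_pos"],s["tool_rot"],s["width"],s["grasp_force"])
E
```

```text
[ 0.6387 -0.2705  0.0333] [ 3.1413 -0.0207  0.0001] 0.021101201422451282 39.999951124191284
```

Knob gripped. I'll lift the lid and carry it back over the trough.

Call:
apply_moves(
  increments=[
    {"dp": [0.0, 0.0, -0.004], "turn": 0.0},
    {"dp": [0.0, 0.0, -0.012], "turn": 0.0},
    {"dp": [0.0, 0.0, -0.022], "turn": 0.0},
    {"dp": [0.0, 0.0, -0.03], "turn": 0.0},
    {"dp": [0.0, 0.0, -0.03], "turn": 0.0},
    {"dp": [0.0, 0.0, -0.018], "turn": 0.0},
    {"dp": [0.0, 0.0, -0.006], "turn": 0.0},
    {"dp": [0.0, 0.0, 0.0], "turn": 0.0},
  ],
)

```text
time: 45.17
tcp_pos: [0.639, -0.2706, 0.1575]
tool_rot: [3.14, -0.021, 0.004]
contact_force: [1.2, 0.1, -3.0]
width: 0.0211
grasp_force: 40.0
```

Call:
apply_moves(
  increments=[
    {"dp": [-0.003, -0.007, 0.0], "turn": 0.0},
    {"dp": [-0.007, -0.018, 0.0], "turn": 0.0},
    {"dp": [-0.01, -0.025, 0.0], "turn": 0.0},
    {"dp": [-0.012, -0.03, 0.0], "turn": 0.0},
    {"dp": [-0.012, -0.03, 0.0], "turn": 0.0},
    {"dp": [-0.012, -0.03, 0.0], "turn": 0.0},
    {"dp": [-0.012, -0.03, 0.0], "turn": 0.0},
    {"dp": [-0.011, -0.027, 0.0], "turn": 0.0},
  ],
)

```text
time: 45.83
tcp_pos: [0.5602, -0.0702, 0.1537]
tool_rot: [-3.141, 0.02, 0.005]
contact_force: [0.4, -0.1, -2.2]
width: 0.0209
grasp_force: 40.0
```

Call:
apply_moves(
  increments=[
    {"dp": [-0.009, -0.021, 0.0], "turn": 0.0},
    {"dp": [-0.005, -0.012, 0.0], "turn": 0.0},
    {"dp": [-0.002, -0.005, 0.0], "turn": 0.0},
    {"dp": [0.0, 0.0, 0.0], "turn": 0.0},
    {"dp": [0.0, 0.0, 0.0], "turn": 0.0},
  ],
)

```text
time: 46.25
tcp_pos: [0.5471, -0.0347, 0.155]
tool_rot: [3.141, -0.021, -0.0]
contact_force: [0.5, 0.0, -2.9]
width: 0.0214
grasp_force: 40.0
```

```bash
python3 plan.py .5462 -.0334 .1 -.0137 5;python3 - <<'E'
from h import *
im=vision.snapshot("top");cv2.imwrite("pics/t8.png",im[:,:,::-1])
E
```

```text
cur [ 0.5471 -0.0347  0.155  -0.0133]
[{"dp": [-0.0001, -0.0001, 0.0046]}, {"dp": [-0.0002, -0.0003, 0.0137]}, {"dp": [-0.0003, -0.0005, 0.0183]}, {"dp": [-0.0002, -0.0003, 0.0138]}, {"dp": [-0.0001, -0.0001, 0.0046]}]
end [ 0.5462 -0.0334  0.1    -0.0133]
```

Call:
apply_moves(
  increments=[
    {"dp": [-0.001, -0.001, 0.005], "turn": 0.0},
    {"dp": [0.0, -0.0003, 0.015], "turn": 0.0},
    {"dp": [0.0, 0.0, 0.018], "turn": 0.0},
    {"dp": [0.0, 0.0, 0.013], "turn": 0.0},
    {"dp": [0.0, 0.0, 0.005], "turn": 0.0},
    {"dp": [0.0, 0.0, 0.002], "turn": 0.0},
    {"dp": [0.0, 0.0, 0.0], "turn": 0.0},
    {"dp": [0.0, 0.0, 0.0], "turn": 0.0},
  ],
)

```text
time: 46.97
tcp_pos: [0.5461, -0.0332, 0.0978]
tool_rot: [3.141, -0.021, 0.001]
contact_force: [-0.2, -0.1, -1.7]
width: 0.0213
grasp_force: 40.0
```

Call:
apply_moves(
  increments=[
    {"dp": [0.0, 0.0, 0.004], "turn": 0.0},
    {"dp": [0.0, 0.0, 0.004], "turn": 0.0},
    {"dp": [0.0, 0.0, 0.003], "turn": 0.0},
    {"dp": [0.0, 0.0, 0.0], "turn": 0.0},
    {"dp": [0.0, 0.0, 0.0], "turn": 0.0},
  ],
)

```text
time: 47.38
tcp_pos: [0.5457, -0.0328, 0.0862]
tool_rot: [3.142, -0.021, -0.0]
contact_force: [-0.8, -1.6, -3.0]
width: 0.0211
grasp_force: 40.0
```

Call:
apply_moves(
  increments=[
    {"dp": [0.0, 0.0, 0.001], "turn": 0.0},
    {"dp": [0.0, 0.0, 0.001], "turn": 0.0},
    {"dp": [0.0, 0.0, 0.001], "turn": 0.0},
    {"dp": [0.0, 0.0, 0.0], "turn": 0.0},
    {"dp": [0.0, 0.0, 0.0], "turn": 0.0},
  ],
)

```text
time: 47.8
tcp_pos: [0.5458, -0.0329, 0.0833]
tool_rot: [3.141, -0.021, 0.0]
contact_force: [-0.8, 0.1, -2.9]
width: 0.021
grasp_force: 40.0
```

Call:
apply_moves(
  increments=[
    {"dp": [0.0, 0.0, 0.0007], "turn": 0.0},
    {"dp": [0.0, 0.0, 0.0], "turn": 0.0},
    {"dp": [0.0, 0.0, 0.0], "turn": 0.0},
  ],
)

```text
time: 48.05
tcp_pos: [0.5458, -0.0329, 0.0832]
tool_rot: [3.141, -0.021, 0.001]
contact_force: [-2.0, -0.0, 5.9]
width: 0.0211
grasp_force: 40.0
```

Call:
apply_moves(
  hand=0.05,
  increments=[
    {"dp": [0.0, 0.0, 0.0], "turn": 0.0},
    {"dp": [0.0, 0.0, 0.0], "turn": 0.0},
    {"dp": [0.0, 0.0, 0.0], "turn": 0.0},
    {"dp": [0.0, 0.0, 0.0], "turn": 0.0},
    {"dp": [0.0, 0.0, 0.0], "turn": 0.0},
    {"dp": [0.0, 0.0, 0.0], "turn": 0.0},
    {"dp": [0.0, 0.0, 0.0], "turn": 0.0},
  ],
)

```text
time: 48.63
tcp_pos: [0.5458, -0.0329, 0.0826]
tool_rot: [3.141, -0.021, 0.0]
contact_force: [-0.0, -0.1, 0.4]
width: 0.0498
grasp_force: 0.0
```

Call:
apply_moves(
  increments=[
    {"dp": [0.0, 0.0, -0.012], "turn": 0.0},
    {"dp": [0.0, 0.0, -0.03], "turn": 0.0},
    {"dp": [0.0, 0.0, -0.035], "turn": 0.0},
    {"dp": [0.0, 0.01, -0.03], "turn": 0.0},
    {"dp": [0.0, 0.03, -0.01], "turn": 0.0},
    {"dp": [0.0, 0.035, 0.0], "turn": 0.0},
    {"dp": [0.0, 0.035, 0.0], "turn": 0.0},
    {"dp": [0.0, 0.035, 0.0], "turn": 0.0},
  ],
)

```text
time: 49.3
tcp_pos: [0.5437, -0.1792, 0.2001]
tool_rot: [3.141, -0.02, 0.001]
contact_force: [-0.0, 0.0, 0.3]
width: 0.0499
grasp_force: 0.0
```

Call:
apply_moves(
  increments=[
    {"dp": [0.0, 0.035, 0.0], "turn": 0.0},
    {"dp": [0.0, 0.03, 0.0], "turn": 0.0},
    {"dp": [0.0, 0.015, 0.0], "turn": 0.0},
    {"dp": [0.0, 0.0, 0.0], "turn": 0.0},
  ],
)

```text
time: 49.63
tcp_pos: [0.5425, -0.2605, 0.1993]
tool_rot: [3.141, -0.025, 0.0]
contact_force: [-0.8, -0.8, -0.4]
width: 0.0502
grasp_force: 0.0
```

```bash
python3 inbowl.py; python3 - <<'E'
from h import *
i2=vision.snapshot("scene");im=vision.snapshot("top")
o=np.zeros((600,800,3),np.uint8)
for a,X,Y in [(crop(im,335,190,400,325,4),0,0),(crop(i2,100,150,320,320,2),270,0),(crop(im,435,285,495,355,3),270,350),(crop(im,160,190,260,340,1),500,400)]: o[Y:Y+a.shape[0],X:X+a.shape[1]]=a
cv2.imwrite("pics/c5.png",np.clip(o[:,:,::-1].astype(float)*1.4,0,255).astype(np.uint8))
E
```

```text
[ 0.5425 -0.2605  0.1993] [ 3.1412 -0.0254  0.    ]
bowl [0.4128 0.3229 0.048 ] brown [(132, array([201.5, 315.2]))]
bowl [0.6315 0.2787 0.048 ] brown [(127, array([227.8, 215.9]))]
```

View pics/c5.png

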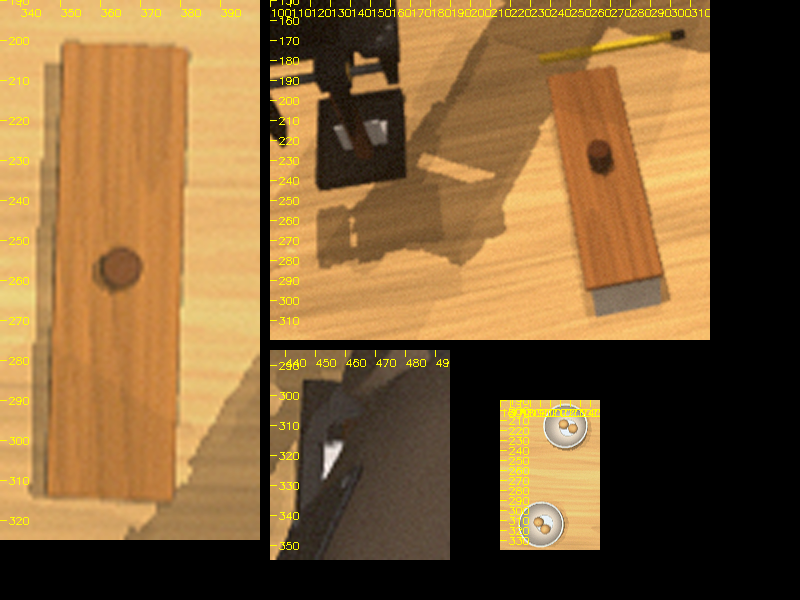

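The lid's outline matches its starting one, with corners near (350,200) and (378,315), so it is closed. The scoop stands in its tray, and each bowl shows two marbles.

```bash
python3 -c "
from bench import robot
print(robot.finish_job())"
```

```text
the job is handed in; nothing more can be done
None
```

The job is done and handed in at about 50 s: both bowls present hold two marbles each, the scoop stands in its tray and the lid is back on the trough. On the first sweep the scoop jammed on the marbles, with about 64 N at the wrist (limit 120 N), and bowl1 was knocked aside once while the arm was not near it.

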